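# Empty two parts tins into the tray, heft them and lid them

## Robot

A 6-joint arm with a two-finger parallel gripper is mounted at the origin on the work surface. World frame = base frame: x ahead of the robot, y to its left, z up, the work surface at z = 0. Lengths are in m, angles in rad, forces in N, time in s.
With the tool pointing down it reaches from about 0.35 to 0.975 m from the base axis. Payload 4.9 kg.
Tool frame: the origin (TCP) lies midway between the tips of the shut fingers; the grasp point (between the pads) lies 19 mm behind it; z points along the fingers, y is the line along which they close (so a half turn about z gives the same grasp; the last joint's range is limited). The gripper opens to 85 mm and grips with 20 to 120 N. Pads are 22 mm wide; open, the fingers measure 114 mm over their backs; the gripper's body (76 mm by 85 mm) begins 54 mm behind the grasp point. The pads swing forward as they close: fully open they stand 13 mm farther back than shut.
Start: joints at [-1.414, 0.053, 1.613, -0, 1.476, -0.119], TCP at [0.17, -0.601, 0.195] pointing down, gripper open.
Joint ranges: [-3.01, 3.01], [-1.01, 2.22], [0.06, 2.58], [-1.02, 4.17], [0.09, 2.62], [-3.14, 3.14]. Speed limits (rad/s): [2.57, 2.57, 3.14, 3.14, 3.14, 3.14].

## Interface

Orientations are given as a unit quaternion [w, x, y, z].
In Python, from plant import * gives the robot as it stands.
- The arm moves only by the tool jog_arm, never from a script. Its argument "targets" is a list of rows, each a list of 3 entries, a list of its own where there are three numbers: the shift along the tool's x, y, z in units of 25 mm (1.0 is 25 mm), then the turn, a rotation vector about the tool's x, y, z in units of 8 degrees (1.0 is 8 degrees), then the opening in per cent of the stroke, from 0 (shut) to 100 (fully open). A call has 1 to 8 rows; each row is the pose to reach, as a shift and turn from the pose commanded when the call began, along the tool's axes at that moment; what a row does not reach only later rows make up. A row lasts 1/8 s, in which the tool goes at most 62.5 mm and 10.7 degrees, less where a joint would pass 70% of its speed; a pose out of reach is approached as far as the arm can. A call with a gripper value outside its range is refused whole. The fingers move at their own pace and stop on an object; the grip force is fixed at half the most. Time passes only in rows, so rows that repeat a pose let the fingers close. It gives the time, the measured TCP pose, the force, the opening and the grip force at its end, in the units of the state.
- state(): the state, without advancing time (a new reading comes with each control period).
- grab_frame(name): name is "scene" or "top"; returns (picture, depth): 400x640x3 uint8, red, green, blue; 400x640 float32, m along the optical axis (not along the pixel's ray), 0 where there is no reading.
- camera_params(name): a dict with "fovy" (degrees; the focal length in pixels is half the picture's height over the tangent of half this angle, whatever the lens; pixels are square), "cx", "cy" (the principal point, pixels), "dist" ([k1, k2, p1, p2, k3] as OpenCV has them; the pictures are not rectified), "rvec" (rotation vector, rad) and "tvec" (3), from world to camera coordinates, as OpenCV has them. Camera axes: x right, y down, z forward; pixel columns grow to the right and rows downward; lengths in m; the calibration is good to about 2 mm. A picture is of the moment at which its call begins. camera_params takes no time and is no camera call.
- job_done(): hands the job in; it is judged then, once.
The state is a dict: "time": time; "joint_pos": joint angles; "joint_vel": joint speeds; "joint_efforts": joint torques, N m; "tool_pos": TCP position; "tool_rot": TCP orientation; "contact_force": force on the tool from outside, world axes, zero at the start; "ft_torque": the same for the moment, N m; "gripper_width": opening from 0.0 (shut) to 1.0 (fully open); "grasp_force": force on a finger pad.
Only numpy, scipy, OpenCV 4.12 (cv2) and the standard library are available. Lean on these libraries where they do the work, as an engineer would, in place of code of your own. Each camera call takes 0.05 s, during which the arm holds its last target. There are 200 camera calls.

## Task

Two tins on the workshop table, a tall and a short one, still hold steel hex bars: tip the tall tin out into the cardboard tray, then hold it upright and still in the air for about a second to judge by its weight whether bars remain, tipping and hefting again until it is empty, and only then do the same with the short tin. Stand both empty tins upright on the plywood board and set a loose lid on each so that it sits fully down and level. Any bar lying loose on the table goes into the tray too, so that every bar ends up there; leave the other things on the table where they are.

Things in the scene. Friction and masses are not known exactly. Their poses are not given: they have to be found in the camera images.
- tall_tin_mid (a point): the tall tin: plain steel can, open at the top, outside diameter 66 mm, inside 58 mm, wall 3 mm, floor 4 mm thick, 110 mm high, empty weight about 120 g. This point is its centre, 55 mm above its underside; z points to the mouth. Starts upright on the table with 1 to 3 bars in it
- short_tin_mid (a point): the short tin: the same can but 85 mm high; this point is its centre, 42.5 mm above its underside; z points to the mouth. Starts upright on the table with 1 or 2 bars in it
- tray_floor (a point): the cardboard tray, fixed to the table: open box 200 mm (its x) by 240 mm (its y) outside, walls 5 mm thick and 55 mm high; this point is the centre of its inner floor, 5 mm above the table
- board_top (a point): the plywood board, fixed flat on the table: 280 mm (its x) by 150 mm (its y), 12 mm thick; this point is the centre of its top face
- tall_bar1_mid (a point): steel hexagonal bar, 62 mm long, 18 mm across the flats, about 90 g; starts standing on the floor of the tall tin, may be absent. This point is its centre; its long axis is z
- tall_bar2_mid (a point): steel hexagonal bar, 62 mm long, 18 mm across the flats, about 90 g; starts standing on the floor of the tall tin, may be absent. This point is its centre; its long axis is z
- tall_bar3_mid (a point): steel hexagonal bar, 62 mm long, 18 mm across the flats, about 90 g; starts standing on the floor of the tall tin, may be absent. This point is its centre; its long axis is z
- short_bar1_mid (a point): steel hexagonal bar, 62 mm long, 18 mm across the flats, about 90 g; starts standing on the floor of the short tin, may be absent. This point is its centre; its long axis is z
- short_bar2_mid (a point): steel hexagonal bar, 62 mm long, 18 mm across the flats, about 90 g; starts standing on the floor of the short tin, may be absent. This point is its centre; its long axis is z
- stray_bar1_mid (a point): the same steel hexagonal bar (62 mm long, 18 mm across flats), lying loose on the table, may be absent. This point is its centre; its long axis is x
- stray_bar2_mid (a point): the same steel hexagonal bar (62 mm long, 18 mm across flats), lying loose on the table, may be absent. This point is its centre; its long axis is x
- lid1_knob (a point): lid 1 of two equal loose lids, each fits either tin: steel disc 72 mm across and 4 mm thick, below it a tapered plug 52 mm across and 8 mm deep that drops into a tin's mouth, on top an upright wooden knob, 22 mm across and 26 mm high. Lies flat on the table, knob up. This point is the knob's centre (27 mm above the plug's underside, 19 mm above the underside of the disc); z points up along the knob. Seated, the disc's underside rests on the tin's rim
- lid2_knob (a point): lid 2 of two equal loose lids, each fits either tin: steel disc 72 mm across and 4 mm thick, below it a tapered plug 52 mm across and 8 mm deep that drops into a tin's mouth, on top an upright wooden knob, 22 mm across and 26 mm high. Lies flat on the table, knob up. This point is the knob's centre (27 mm above the plug's underside, 19 mm above the underside of the disc); z points up along the knob. Seated, the disc's underside rests on the tin's rim
- tape: bystander, not part of the job: tape roll lying flat, 96 mm across, 45 mm high; origin at the middle of its underside
- glue: bystander, not part of the job: white glue bottle, 48 mm across, 130 mm high; origin at the middle of its underside
- wide_tin: bystander, not part of the job: wide empty tin, 90 mm across, 100 mm high; origin at the middle of its underside
- jar: bystander, not part of the job: glass jar, 64 mm across, 90 mm high; origin at the middle of its underside
- scissors: bystander, not part of the job: scissors lying flat, about 150 mm long; origin at the middle of its underside
- brush: bystander, not part of the job: brush lying flat on the table
There are look-alikes about, which are no part of the job. What is shaped like the part that bears lid2_knob but blue is not meant.

How it is judged:
By the outcome, as a careful person would: the job done as asked, in the order asked, and still so for the second after the job is handed in, with the robot touching nothing.
Of tall_bar1, tall_bar2, tall_bar3 only 1 to 3 are there at a start; the rules pass over those that are not, and their reading is None.
Of short_bar1, short_bar2 only 1 to 2 are there at a start; the rules pass over those that are not, and their reading is None.
Of stray_bar1, stray_bar2 only 1 to 2 are there at a start; the rules pass over those that are not, and their reading is None.
At some moment in a run one of lid1, lid2, stray_bar1, stray_bar2 may be knocked a few centimetres aside while the robot is not near it.
It also fails if it takes over 210 s, if anything falls off the work surface, if the arm or the gripper's body presses on something with over 40 N, if the wrist force passes 120 N, or if a joint passes its speed limit or range.

## Working session

There is one attempt and no reset: what is moved stays moved. The work goes in short steps, Python scripts to look and compute and a tool call to move; the robot and the scene stay as the last step left them, time stands still between calls to the robot, and variables do not carry over. Pictures are saved under pics/ and viewed, at most 14 in all, crops included, and the job is handed in when it is done.

Besides the shell and the picture viewer there is one more tool, called after "Request:" as a command line: name --argument value ..., lists and objects as JSON in quotes. jog_arm: Moves the arm, as the interface text tells. Its arguments: {"type":"object","properties":{"targets":{"type":"array"}},"required":["targets"]}

```bash
ls; mkdir -p pics
cat > h.py <<'E'
from plant import *
import numpy as np, cv2
from scipy.spatial.transform import Rotation as R
def cam(n):
    p=camera_params(n); f=200/np.tan(np.radians(p['fovy'])/2)
    K=np.array([[f,0,p['cx']],[0,f,p['cy']],[0,0,1.]])
    return K,np.array(p['dist'],float),R.from_rotvec(np.array(p['rvec']).ravel()).as_matrix(),np.array(p['tvec'],float).ravel()
def onplane(n,uv,z):
    K,d,Rm,t=cam(n); uv=np.array(uv,float).reshape(-1,1,2)
    q=cv2.undistortPoints(uv,K,d).reshape(-1,2); r=np.c_[q,np.ones(len(q))]@Rm
    c=-Rm.T@t; return c+r*((z-c[2])/r[:,2])[:,None]
def cloud(n,depth):
    K,d,Rm,t=cam(n); v,u=np.mgrid[:400,:640]
    q=cv2.undistortPoints(np.c_[u.ravel(),v.ravel()].astype(float).reshape(-1,1,2),K,d).reshape(-1,2)
    P=(np.c_[q,np.ones(len(q))]*depth.reshape(-1,1)-t)@Rm
    P[depth.ravel()==0]=np.nan
    return P.reshape(400,640,3)
def rq(s): w,x,y,z=s['tool_rot']; return R.from_quat([x,y,z,w])
def to(p):  # shift in tool units from measured pose
    s=state(); return (rq(s).inv().apply(np.array(p)-s['tool_pos'])/0.025).round(2)
E
python3 - <<'E'
from h import *
for n in('top','scene'):
    i,d=grab_frame(n); cv2.imwrite(f'pics/{n}0.png',cv2.resize(i[:,:,::-1],(800,500))); np.savez(f'{n}0.npz',i=i,d=d)
    K,di,Rm,t=cam(n); print(n,K[0,0],(-Rm.T@t).round(3),Rm[2].round(2),di)
s=state();print(s)
E
```

```text
pics
top 471.2625504626994 [0.412 0.065 1.333] [ 0.08 -0.   -1.  ] [0.04026651 0.         0.         0.         0.        ]
scene 436.9806442448914 [ 1.12  -0.348  1.006] [-0.5   0.35 -0.79] [-0.0644035  0.         0.         0.         0.       ]
{'time': 0.1, 'joint_pos': array([-1.41399724e+00,  5.33008219e-02,  1.61411463e+00,  7.59254713e-06,
        1.47600356e+00, -1.19036231e-01]), 'joint_vel': array([-1.35388205e-05, -1.23734051e-03, -3.19443131e-03,  1.34879928e-03,
       -1.87718525e-04,  4.84761857e-04]), 'joint_efforts': array([ 1.96063411e-03, -3.94901490e+01, -3.71361029e+01,  4.87782427e-05,
        3.90535832e-03, -3.04153707e-05]), 'tool_pos': array([ 0.17010403, -0.60077118,  0.19430495]), 'tool_rot': array([-9.13089852e-04,  9.90504063e-01,  1.37480427e-01, -1.34629132e-05]), 'contact_force': array([ 0.0287283 ,  0.93693106, -0.66098902]), 'ft_torque': array([-0.03367247, -0.0274154 ,  0.02824165]), 'grasp_force': 0.0, 'gripper_width': 0.9983230575762794}
```

View pics/top0.png

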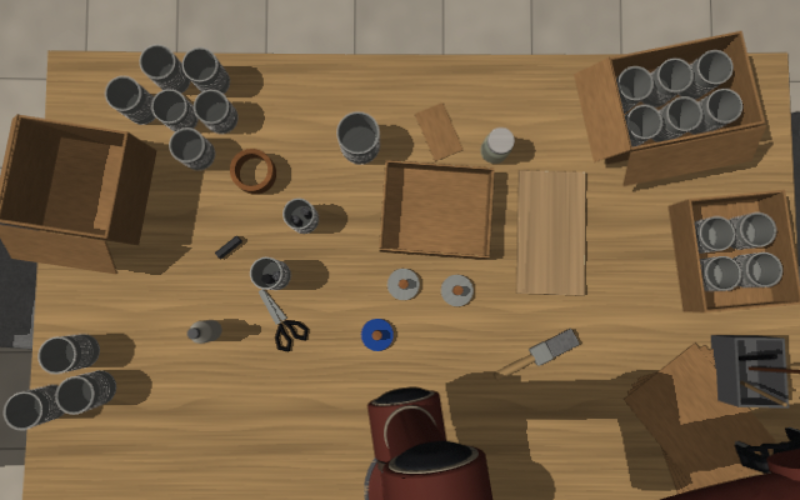

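View pics/scene0.png

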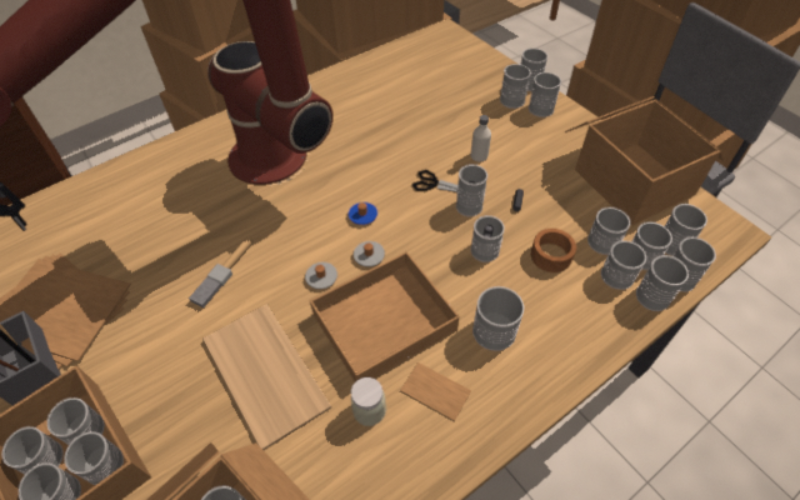

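The top view (800x500 scale) shows the tall tin at (268,272), the short tin at (300,215), a stray bar at (230,246), the tray at (437,210), and the board at (552,232). The silver lids are at (404,284) and (457,290). Of the three lid shapes, the blue one at (378,334) is the look-alike. The other grey cans stand in groups or boxes; only the two lone cans show bars inside.

Run:
```python
from h import *
D=np.load('top0.npz'); i,d=D['i'],D['d']; P=cloud('top',d)
def box(u0,u1,v0,v1):
    a=P[int(v0/1.25):int(v1/1.25),int(u0/1.25):int(u1/1.25)]; b=i[int(v0/1.25):int(v1/1.25),int(u0/1.25):int(u1/1.25)]
    return a.reshape(-1,3),b.reshape(-1,3).astype(int)
for n,b in dict(tall=(245,293,250,297),short=(278,322,193,238)).items():
    a,_=box(*b); zt=np.nanpercentile(a[:,2],[50,90,97,99.5]); t=a[(a[:,2]>zt[2]-.008)]
    (cx,cy),r=cv2.minEnclosingCircle(t[:,:2].astype(np.float32)*1000)
    print(n,zt.round(3),cx,cy,r)
for n,b in dict(l1=(385,425,265,303),l2=(438,478,272,310),blue=(358,400,315,355)).items():
    a,c=box(*b); k=(c[:,0]-c[:,2]>50)&(a[:,2]>.02); print(n,'knob',np.nanmean(a[k],0).round(3),k.sum(), 'disc',np.nanmean(a[(a[:,2]>.008)&(a[:,2]<.016)],0).round(3),np.nanmax(a[:,2]))
a,c=box(205,255,228,268); k=c.sum(1)<170; print('bar top',np.nanpercentile(a[k][:,2],[10,50,90]).round(3))
m=np.zeros((400,640),np.uint8); m[182:215,164:204]=(i[182:215,164:204].astype(int).sum(2)<170)
(cu,cv),(w,h),an=cv2.minAreaRect(np.argwhere(m)[:,::-1].astype(np.float32)); print(cu,cv,w,h,an)
bx=cv2.boxPoints(((cu,cv),(w,h),an)); q=onplane('top',bx,.018); print('bar',q.round(3),q.mean(0).round(3))
for n,c,z in (('tray',[(386,163),(493,171),(491,258),(381,250)],.055),('board',[(517,170),(586,170),(585,295),(516,292)],.012),('tallrim',[(268,272)],.11),('shortrim',[(300,214)],.085)):
    q=onplane('top',np.array(c)/1.25,z); print(n,q.round(3).tolist(),q.mean(0).round(3))
big=cv2.resize(i[140:300,140:420,::-1],(800,457),interpolation=cv2.INTER_CUBIC); cv2.imwrite('pics/crop1.png',big)
# heights of dark bars in tins
for n,b in dict(tall=(250,290,255,290),short=(282,318,198,233)).items():
    a,c=box(*b); k=c.sum(1)<200; print(n,np.nanpercentile(a[k][:,2],[5,25,50,75,95]).round(3),k.sum())
```

```text
tall [0.004 0.1   0.111 0.114] 465.2406921386719 318.5289611816406 33.5472297668457
short [0.004 0.077 0.086 0.088] 593.6620483398438 257.591064453125 33.95445251464844
l1 knob [0.445 0.032 0.038] 41 disc [0.446 0.032 0.012] 0.04480276477319905
l2 knob [ 0.432 -0.088  0.038] 43 disc [ 0.432 -0.087  0.012] 0.043989556992567104
blue knob [0.334 0.089 0.038] 38 disc [0.334 0.091 0.012] 0.04705292605562513
bar top [0.006 0.015 0.021]
189.89622497558594 199.6132049560547 33.1038932800293 20.46672248840332 15.945395469665527
bar [[0.506 0.452 0.018]
 [0.561 0.438 0.018]
 [0.536 0.349 0.018]
 [0.481 0.364 0.018]] [0.521 0.401 0.018]
tray [[0.71, 0.07, 0.055], [0.693, -0.165, 0.055], [0.501, -0.159, 0.055], [0.518, 0.08, 0.055]] [ 0.606 -0.044  0.055]
board [[0.705, -0.228, 0.012], [0.705, -0.383, 0.012], [0.423, -0.374, 0.012], [0.429, -0.222, 0.012]] [ 0.565 -0.302  0.012]
tallrim [[0.467, 0.313, 0.11]] [0.467 0.313 0.11 ]
shortrim [[0.592, 0.253, 0.085]] [0.592 0.253 0.085]
tall [0.    0.018 0.053 0.069 0.097] 411
short [0.002 0.013 0.041 0.064 0.073] 347
```

View pics/crop1.png

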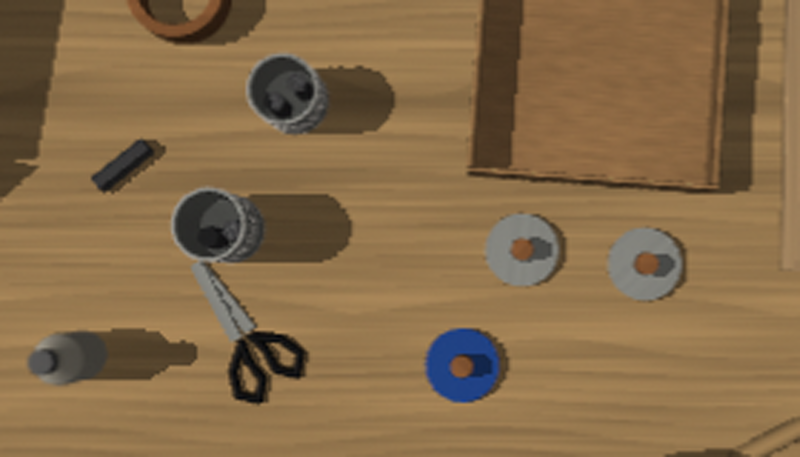

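Crop: the tall tin at (215,225) shows one or more bars and the short tin at (287,92) shows two. The stray bar is at (126,165), the silver lids at (523,249) and (646,263), and the blue look-alike at (463,366). The sizes and heights match the description. Now I'll move toward the tall tin.

```bash
cat >> h.py <<'E'
def Rt(az,dep,roll=0):
    a,e=np.radians([az,dep]); z=np.array([np.cos(e)*np.cos(a),np.cos(e)*np.sin(a),-np.sin(e)]); y=np.array([np.sin(a),-np.cos(a),0])
    return R.from_matrix(np.c_[np.cross(y,z),y,z])*R.from_rotvec([0,0,np.radians(roll)])
def mv(p,Rg,s=None,Rs=None,ps=None):
    s=s or state(); R0=Rs or rq(s); p0=s['tool_pos'] if ps is None else ps
    sh=R0.inv().apply(np.array(p)-p0)/.025; rv=np.degrees((R0.inv()*Rg).as_rotvec())/8
    print('[[%s],[%s]]  rows %.1f %.1f'%(','.join('%.2f'%v for v in sh),','.join('%.2f'%v for v in rv),np.linalg.norm(sh)/2.5,np.linalg.norm(rv)*8/10.7))
def tcp(grasp,Rg,off=.019): return np.array(grasp)+off*Rg.apply([0,0,1])
def st():
    s=state(); print('t%.1f'%s['time'],s['joint_pos'].round(2),s['tool_pos'].round(3),'z',rq(s).apply([0,0,1]).round(2),'y',rq(s).apply([0,1,0]).round(2),'F',s['contact_force'].round(1),'w%.2f'%s['gripper_width'],s['grasp_force'].round(1)); return s
E
python3 - <<'E'
from h import *
s=st()
mv([.45,-.3,.3],Rt(34,90)); mv([.43,.2,.3],Rt(34,90))
E
```

```text
Traceback (most recent call last):
  File "h.py", line 30, in st
    s=state(); print('t%.1f'%s['time'],s['joint_pos'].round(2),s['tool_pos'].round(3),'z',rq(s).apply([0,0,1]).round(2),'y',rq(s).apply([0,1,0]).round(2),'F',s['contact_force'].round(1),'w%.2f'%s['gripper_width'],s['grasp_force'].round(1)); return s
                                                                                                                                                                                                                     ^^^^^^^^^^^^^^^^^^^^^^
AttributeError: 'float' object has no attribute 'round'
```

```bash
sed -i "s/s\['grasp_force'\].round(1)/round(s['grasp_force'],1)/" h.py
python3 - <<'E'
from h import *
s=st()
mv([.45,-.3,.3],Rt(34,90)); mv([.43,.2,.3],Rt(34,90))
mv([.37,.21,.3],Rt(34,45),Rs=Rt(34,90),ps=[.43,.2,.3])
mv([.37,.21,.3],Rt(34,20),Rs=Rt(34,90),ps=[.43,.2,.3])
E
```

```text
t0.1 [-1.41  0.05  1.61  0.    1.48 -0.12] [ 0.17  -0.601  0.194] z [-0.  0. -1.] y [ 0.27 -0.96 -0.  ] F [ 0.   0.9 -0.7] w1.00 0.0
[[14.05,-8.53,-4.21],[-0.01,-0.00,-2.27]]  rows 6.8 1.7
[[18.73,-28.00,-4.17],[-0.01,-0.00,-2.27]]  rows 13.6 1.7
[[-1.77,-1.67,-0.00],[0.00,5.63,-0.00]]  rows 1.0 4.2
[[-1.77,-1.67,-0.00],[0.00,8.75,-0.00]]  rows 1.0 6.5
```

Request:
jog_arm --targets '[[[0,0,-4.2],[0,0,0],100],[[14,-8.5,-4.2],[0,0,-2.3],100],[[14,-8.5,-4.2],[0,0,-2.3],100],[[14,-8.5,-4.2],[0,0,-2.3],100],[[14,-8.5,-4.2],[0,0,-2.3],100],[[14,-8.5,-4.2],[0,0,-2.3],100],[[14,-8.5,-4.2],[0,0,-2.3],100],[[14,-8.5,-4.2],[0,0,-2.3],100]]'

```text
time: 1.1
tool_pos: [0.4505, -0.2992, 0.3004]
tool_rot: [-0.0, 0.955, 0.295, 0.0]
contact_force: [1.1, -1.3, -0.1]
gripper_width: 1.001
grasp_force: 0.0
```

Request:
jog_arm --targets '[[[10.5,-17,0],[0,0,0],100],[[10.5,-17,0],[0,0,0],100],[[10.5,-17,0],[0,0,0],100],[[10.5,-17,0],[0,0,0],100],[[10.5,-17,0],[0,0,0],100],[[10.5,-17,0],[0,0,0],100],[[10.5,-17,0],[0,0,0],100],[[10.5,-17,0],[0,0,0],100]]'

```text
time: 2.1
tool_pos: [0.4266, 0.1995, 0.3001]
tool_rot: [0.0, 0.956, 0.294, 0.0]
contact_force: [0.6, -1.0, -0.6]
gripper_width: 0.996
grasp_force: 0.0
```

Request:
jog_arm --targets '[[[0,0,0],[0,1.3,0],100],[[-1,-1,0],[0,2.6,0],100],[[-1.8,-1.7,0],[0,3.9,0],100],[[-1.8,-1.7,0],[0,5.2,0],100],[[-1.8,-1.7,0],[0,6.5,0],100],[[-1.8,-1.7,0],[0,7.8,0],100],[[-1.8,-1.7,0],[0,7.8,0],100]]'

```text
time: 2.98
tool_pos: [0.477, 0.2475, 0.2956]
tool_rot: [-0.155, 0.823, 0.256, 0.483]
contact_force: [-0.3, 0.4, -0.3]
gripper_width: 0.998
grasp_force: 0.0
```

```bash
python3 -c "
from h import *
st()"
```

```text
t3.0 [ 0.06 -1.01  2.45  0.67  0.83  0.79] [0.477 0.247 0.296] z [ 0.72  0.5  -0.49] y [ 0.57 -0.82 -0.01] F [-0.3  0.4 -0.3] w1.00 0.0
```

Run:
```python
from h import *
mv([.465,.17,.25],Rt(90,30))
```

```text
[[-2.63,2.28,-1.02],[5.97,-0.14,-3.44]]  rows 1.5 5.2
```

Request:
jog_arm --targets '[[[-0.4,0.4,-0.2],[1,0,-0.6],100],[[-0.9,0.8,-0.4],[2,0,-1.2],100],[[-1.3,1.2,-0.5],[3,0,-1.7],100],[[-1.7,1.6,-0.7],[4,-0.1,-2.3],100],[[-2.2,1.9,-0.8],[5,-0.1,-2.9],100],[[-2.6,2.3,-1],[6,-0.1,-3.4],100],[[-2.6,2.3,-1],[6,-0.1,-3.4],100],[[-2.6,2.3,-1],[6,-0.1,-3.4],100]]'

```text
time: 3.98
tool_pos: [0.4652, 0.171, 0.2527]
tool_rot: [-0.357, 0.611, 0.611, 0.354]
contact_force: [-0.1, 0.4, 0.1]
gripper_width: 1.002
grasp_force: 0.0
```

```bash
python3 -c "
from h import *
s=st(); print(s['joint_pos'].tolist(),s['tool_pos'].tolist(),s['tool_rot'].tolist())"
```

```text
t4.0 [-0.37 -0.22  2.05  0.97  1.76 -0.41] [0.465 0.171 0.253] z [-0.    0.87 -0.49] y [ 1.  0. -0.] F [-0.1  0.4  0.1] w1.00 0.0
[-0.37390446851633624, -0.22454437187068435, 2.0481018911613864, 0.9661660673237773, 1.758669323378429, -0.40764790569891574] [0.46517010807774184, 0.17102950567774336, 0.2527048110825543] [-0.35714837907657565, 0.6114912212882092, 0.6108029551662619, 0.3541797164866877]
```

Run:
```python
from h import *
g=Rt(90,30); T=tcp([.465,.317,.062],g); mv(T-g.apply([0,0,.15]),g); mv(T,g)
```

```text
[[-3.71,0.02,3.61],[-0.02,-0.05,-0.02]]  rows 2.1 0.0
[[-3.75,0.03,9.60],[-0.02,-0.05,-0.02]]  rows 4.1 0.0
```

Request:
jog_arm --targets '[[[-1.8,0,1.8],[0,0,0],100],[[-3.75,0,3.6],[0,0,0],100],[[-3.75,0,5.2],[0,0,0],100],[[-3.75,0,7.0],[0,0,0],100],[[-3.75,0,8.5],[0,0,0],100],[[-3.75,0,9.6],[0,0,0],100],[[-3.75,0,9.6],[0,0,0],100]]'

```text
time: 4.85
tool_pos: [0.4623, 0.3344, 0.0531]
tool_rot: [-0.358, 0.61, 0.612, 0.354]
contact_force: [-0.1, -1.4, 0.4]
gripper_width: 1.0
grasp_force: 0.0
```

Run:
```python
from h import *
st(); i,d=grab_frame('scene'); cv2.imwrite('pics/s1.png',cv2.resize(i[60:260,280:520,::-1],(720,600)))
```

```text
t4.8 [-0.03  0.1   2.14  1.13  1.29 -0.61] [0.462 0.334 0.053] z [-0.01  0.87 -0.49] y [ 1.  0. -0.] F [-0.1 -1.4  0.4] w1.00 0.0
```

View pics/s1.png

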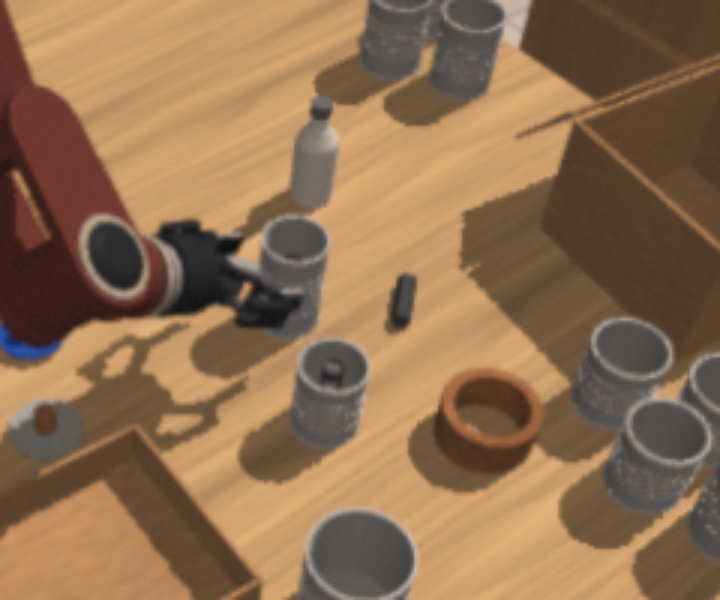

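The fingers straddle the tall tin at (295,275), so I'll close and lift.

Request:
jog_arm --targets '[[[0,0,0],[0,0,0],0],[[0,0,0],[0,0,0],0],[[0,0,0],[0,0,0],0],[[0,0,0],[0,0,0],0],[[0,0,0],[0,0,0],0],[[1,0,-0.6],[0,0,0],0],[[3,0,-1.8],[0,0,0],0],[[5.2,0,-3],[0,0,0],0]]'

```text
time: 5.9
tool_pos: [0.4647, 0.3313, 0.2036]
tool_rot: [-0.357, 0.612, 0.611, 0.354]
contact_force: [1.4, -0.2, 0.4]
gripper_width: 0.003
grasp_force: 0.0
```

Request:
jog_arm --targets '[[[1.7,0,-1],[0,0,0],0],[[1.7,0,-1],[0,0,0],0],[[1.7,0,-1],[0,0,0],0],[[1.7,0,-1],[0,0,0],0]]'

```text
time: 6.4
tool_pos: [0.4644, 0.331, 0.2499]
tool_rot: [-0.358, 0.612, 0.611, 0.353]
contact_force: [0.2, -0.2, 0.1]
gripper_width: -0.001
grasp_force: 0.0
```

Run:
```python
from h import *
st()
g=Rt(90,30); mv(tcp([.60,-.0,.26],g),g); mv(tcp([.60,.02,.2],Rt(90,15,180)),Rt(90,15,180),Rs=g,ps=tcp([.60,-.0,.26],g))
```

```text
t6.4 [-0.04 -0.24  2.07  1.06  1.48 -0.23] [0.464 0.331 0.25 ] z [-0.01  0.87 -0.49] y [ 1.    0.   -0.01] F [ 0.2 -0.2  0.1] w-0.00 0.0
[[-6.17,5.40,-10.98],[-0.04,-0.05,-0.04]]  rows 5.5 0.1
[[-1.48,0.00,1.87],[2.94,0.00,22.31]]  rows 1.0 16.8
```

Run:
```python
from h import *
i,d=grab_frame('scene'); cv2.imwrite('pics/s2.png',cv2.resize(i[60:260,280:520,::-1],(720,600)))
i,d=grab_frame('top'); np.savez('top1.npz',i=i,d=d); P=cloud('top',d)
a=P[150:300,150:290].reshape(-1,3); t=a[(a[:,2]>.104)&(a[:,2]<.118)&(a[:,1]>.25)&(a[:,0]<.54)]; print(len(t),np.nanmin(t,0),np.nanmax(t,0))
```

```text
12 [0.3344075  0.4465082  0.10419448] [0.35266424 0.4547662  0.11763669]
```

View pics/s2.png

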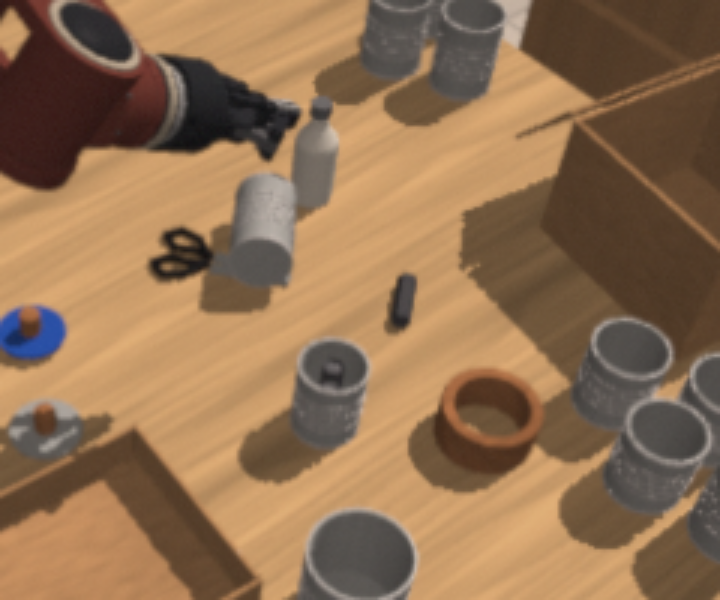

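The tin slipped forward out of the pads, because open pads stand further back. It now lies on its side at crop (265,225), bottom toward the camera and mouth toward the robot, touching the scissors. No bars have spilled. I'll locate it.

Run:
```python
from h import *
D=np.load('top1.npz'); i,d=D['i'],D['d']; P=cloud('top',d); 
for n in('top','scene'):
    if n=='scene':
        i,d=grab_frame('scene'); P=cloud('scene',d)
    m=(P[...,2]>.035)&(P[...,2]<.075)&(P[...,0]>.30)&(P[...,0]<.54)&(P[...,1]>.24)&(P[...,1]<.42)
    q=P[m]; print(n,len(q))
    if len(q)>20:
        (c,wh,an)=cv2.minAreaRect(q[:,:2].astype(np.float32)); print(np.round(c,3),np.round(wh,3),an, np.percentile(q[:,2],[50,95,99]).round(3))
        r=q[q[:,2]>np.percentile(q[:,2],97)-.006]; c=cv2.fitLine(r[:,:2].astype(np.float32),cv2.DIST_HUBER,0,.01,.01).ravel(); print('ridge',c.round(3),len(r), r.min(0).round(3),r.max(0).round(3))
cv2.imwrite('pics/t2.png',cv2.resize(D['i'][180:300,140:320,::-1],(720,480)))
```

```text
top 1028
[0.38  0.355] [0.067 0.113] 46.51238250732422 [0.064 0.073 0.074]
ridge [ 0.736 -0.677  0.389  0.345] 330 [0.335 0.303 0.067] [0.433 0.399 0.075]
scene 619
[0.384 0.353] [0.067 0.119] 46.537288665771484 [0.061 0.071 0.073]
ridge [ 0.732 -0.682  0.4    0.338] 164 [0.345 0.302 0.066] [0.435 0.386 0.075]
```

View pics/t2.png

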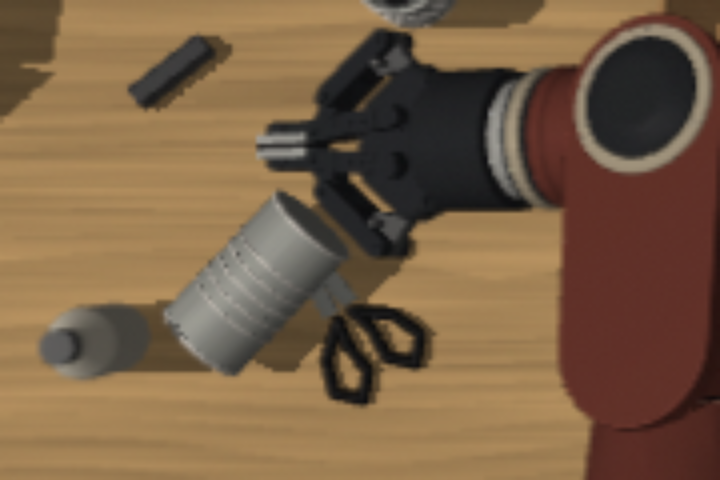

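In the crop the tin's bottom end is at (310,225), its mouth at (200,340) near the glue bottle at (60,345), and the scissors at (370,350). I'll grip it from above, across its axis.

Run:
```python
from h import *
g=Rt(137,90); mv([.381,.354,.22],g); mv([.381,.354,.014],g)
```

```text
[[-0.62,-3.34,1.41],[3.04,-7.13,-5.32]]  rows 1.5 7.0
[[-7.79,-3.28,5.48],[3.04,-7.13,-5.32]]  rows 4.0 7.0
```

Request:
jog_arm --targets '[[[0,-0.5,-0.5],[0.4,-1,-0.7],100],[[0,-1,0],[0.8,-2,-1.5],100],[[-0.2,-1.5,0.4],[1.3,-3,-2.2],100],[[-0.3,-2,0.7],[1.7,-4,-3],100],[[-0.4,-2.5,1],[2.1,-5,-3.7],100],[[-0.5,-3,1.2],[2.6,-6,-4.5],100],[[-0.6,-3.3,1.4],[3,-7.1,-5.3],100],[[-0.6,-3.3,1.4],[3,-7.1,-5.3],100]]'

```text
time: 7.55
tool_pos: [0.3807, 0.3559, 0.221]
tool_rot: [0.0, 0.366, 0.93, 0.003]
contact_force: [-0.6, -0.3, 0.2]
gripper_width: 1.002
grasp_force: 0.0
```

Run:
```python
from h import *
st(); g=Rt(137,90); mv([.381,.354,.014],g)
```

```text
t7.5 [ 0.61 -0.22  1.82  0.    1.53 -0.21] [0.381 0.356 0.221] z [ 0.  0. -1.] y [0.68 0.73 0.  ] F [-0.6 -0.3  0.2] w1.00 0.0
[[-0.07,-0.09,8.28],[0.04,-0.01,0.00]]  rows 3.3 0.0
```

Request:
jog_arm --targets '[[[0,0,2.5],[0,0,0],100],[[0,0,5],[0,0,0],100],[[-0.1,-0.1,7],[0,0,0],100],[[-0.1,-0.1,8.3],[0,0,0],100],[[-0.1,-0.1,8.3],[0,0,0],0],[[-0.1,-0.1,8.3],[0,0,0],0],[[-0.1,-0.1,8.3],[0,0,0],0],[[-0.1,-0.1,8.3],[0,0,0],0]]'

```text
time: 8.55
tool_pos: [0.3849, 0.3526, 0.0163]
tool_rot: [0.002, 0.369, 0.93, 0.005]
contact_force: [0.2, 0.6, 1.6]
gripper_width: 0.608
grasp_force: 61.4
```

Run:
```python
from h import *
st()
```

```text
t8.6 [ 0.6  -0.02  2.    0.    1.15 -0.22] [0.385 0.353 0.016] z [ 0.01  0.01 -1.  ] y [0.69 0.73 0.01] F [0.2 0.6 1.6] w0.61 61.4
```

Request:
jog_arm --targets '[[[0,0,-0.5],[0,0,0],0],[[0,0,-1.5],[0,0,0],0],[[0,0,-3],[0,0,0],0],[[0,0,-5],[0,0,0],0],[[0,0,-7],[0,0,0],0],[[0,0,-9],[0,0,0],0],[[0,0,-9],[0,0,0],0],[[0,0,-9],[0,0,0],0]]'

```text
time: 9.55
tool_pos: [0.3818, 0.35, 0.2385]
tool_rot: [0.001, 0.369, 0.93, 0.003]
contact_force: [-0.0, -0.1, -3.4]
gripper_width: 0.609
grasp_force: 61.6
```

Run:
```python
from h import *
st(); i,d=grab_frame('scene'); cv2.imwrite('pics/s3.png',cv2.resize(i[40:260,260:524,::-1],(720,600)))
mv([.45,.2,.28],Rt(90,5))
```

```text
t9.6 [ 0.6  -0.23  1.81  0.    1.56 -0.22] [0.382 0.35  0.239] z [ 0.  0. -1.] y [0.69 0.73 0.01] F [-0.  -0.1 -3.4] w0.61 61.6
[[-6.10,-2.48,-1.72],[-4.30,9.97,4.72]]  rows 2.7 8.8
```

View pics/s3.png

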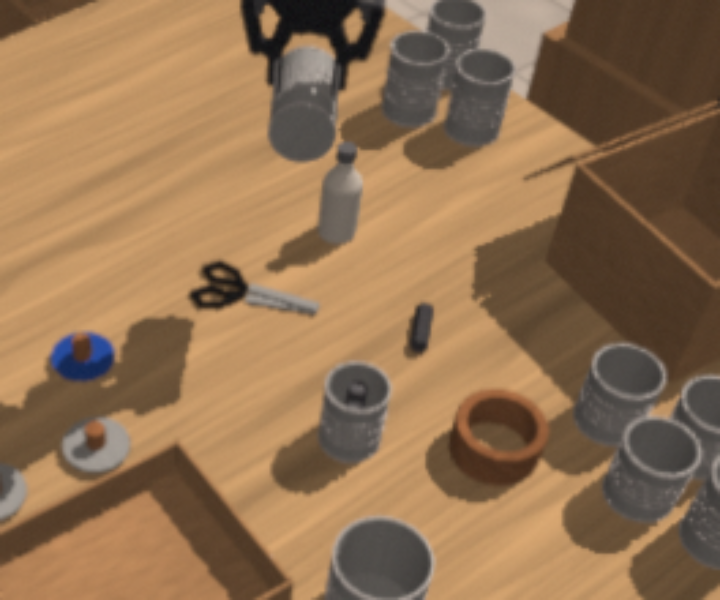

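The tin is held at about (303,100) in the crop, nothing has spilled, and the scissors are in place. The load reads 3.4 N, so there are bars inside. I'll turn it upright as I move away.

Request:
jog_arm --targets '[[[-0.6,-0.3,-1.5],[-0.5,1.2,0.6],0],[[-1.3,-0.6,-1.5],[-1,2.4,1.1],0],[[-2,-0.9,-1.6],[-1.5,3.6,1.7],0],[[-3,-1.2,-1.6],[-2,4.8,2.3],0],[[-4,-1.5,-1.6],[-2.6,6,2.8],0],[[-5,-2,-1.7],[-3.1,7.2,3.4],0],[[-6,-2.4,-1.7],[-3.6,8.4,4],0],[[-6,-2.4,-1.7],[-4.1,9.5,4.5],0]]'

```text
time: 10.6
tool_pos: [0.4512, 0.2019, 0.2795]
tool_rot: [-0.443, 0.523, 0.576, 0.445]
contact_force: [0.3, -0.1, -3.5]
gripper_width: 0.613
grasp_force: 62.5
```

Run:
```python
from h import *
st(); g=Rt(90,5)
mv([.60,.03,.28],g)
h=Rt(90,5,150); mv([.60,.02,.22],h,Rs=g,ps=[.60,.03,.28])
```

```text
t10.6 [-0.38 -0.14  2.09  1.2   1.87 -0.53] [0.451 0.202 0.28 ] z [-0.05  0.98 -0.21] y [1.   0.06 0.05] F [ 0.3 -0.1 -3.5] w0.61 62.5
[[-1.77,5.54,-6.99],[-0.35,0.89,0.41]]  rows 3.6 0.8
[[-2.43,-0.00,-0.19],[0.00,0.00,18.75]]  rows 1.0 14.0
```

Request:
jog_arm --targets '[[[-0.5,1,-2],[0,0.2,0],0],[[-1.2,2,-4],[-0.2,0.5,0.2],0],[[-2,3,-6],[-0.35,0.9,0.4],0],[[-3.1,3.4,-7.8],[-0.35,0.9,0.4],0],[[-3.1,3.4,-7.8],[-0.35,0.9,0.4],0],[[-3.1,3.4,-7.8],[-0.35,0.9,0.4],0]]'

```text
time: 11.35
tool_pos: [0.5497, 0.003, 0.2507]
tool_rot: [-0.478, 0.519, 0.524, 0.477]
contact_force: [0.1, -0.3, -1.7]
gripper_width: 0.609
grasp_force: 62.8
```

Run:
```python
from h import *
s=st(); P=s['tool_pos']; h=Rt(90,5,145)
for f in (0,10,80,145): mv([.55,.0,.185],Rt(90,5,f))
```

```text
t11.3 [-0.63  0.31  1.73  1.16  2.08 -0.62] [0.55  0.003 0.251] z [-0.01  1.   -0.09] y [1.   0.01 0.  ] F [ 0.1 -0.3 -1.7] w0.61 62.8
[[-2.63,0.00,0.11],[-0.05,0.00,0.03]]  rows 1.1 0.0
[[-2.63,0.00,0.11],[-0.05,0.01,1.28]]  rows 1.1 1.0
[[-2.63,0.00,0.11],[-0.04,0.04,10.03]]  rows 1.1 7.5
[[-2.63,0.00,0.11],[-0.01,0.06,18.15]]  rows 1.1 13.6
```

Request:
jog_arm --targets '[[[-1.3,0,0],[0,0,1],0],[[-2.6,0,0.1],[0,0,2.3],0],[[-2.6,0,0.1],[0,0,3.6],0],[[-2.6,0,0.1],[0,0,4.9],0],[[-2.6,0,0.1],[0,0,6.2],0],[[-2.6,0,0.1],[0,0,7.5],0],[[-2.6,0,0.1],[0,0,8.8],0],[[-2.6,0,0.1],[0,0,10],0]]'

```text
time: 12.35
tool_pos: [0.5501, 0.001, 0.1875]
tool_rot: [-0.672, 0.735, 0.068, 0.056]
contact_force: [0.1, 0.4, -2.2]
gripper_width: 0.611
grasp_force: 62.9
```

Request:
jog_arm --targets '[[[0,0,0],[0,0,1.3],0],[[0,0,0],[0,0,2.6],0],[[0,0,0],[0,0,3.9],0],[[0,0,0],[0,0,5.2],0],[[0,0,0],[0,0,6.5],0],[[0,0,0],[0,0,7.8],0],[[0,0,0],[0,0,8.5],0],[[0,0,0],[0,0,8.5],0]]'

```text
time: 13.35
tool_pos: [0.5503, 0.0007, 0.188]
tool_rot: [-0.59, 0.648, -0.352, -0.327]
contact_force: [-0.1, 0.7, -1.2]
gripper_width: 0.606
grasp_force: 63.0
```

Request:
jog_arm --targets '[[[0,0,0],[0,0,1],0],[[0,0,0],[0,0,-1],0],[[0,0,0],[0,0,1],0],[[0,0,0],[0,0,-1],0],[[0,0,0],[0,0,0],0]]'

```text
time: 13.98
tool_pos: [0.5505, 0.0001, 0.1879]
tool_rot: [-0.591, 0.648, -0.352, -0.327]
contact_force: [0.7, -0.9, -0.8]
gripper_width: 0.609
grasp_force: 63.0
```

Run:
```python
from h import *
st()
i,d=grab_frame('scene'); cv2.imwrite('pics/s4.png',cv2.resize(i[130:330,190:430,::-1],(720,600)))
```

```text
t14.0 [-0.63  0.42  1.73  1.11  2.04  1.86] [0.55  0.    0.188] z [-0.01  1.   -0.09] y [-0.84 -0.05 -0.54] F [ 0.7 -0.9 -0.8] w0.61 63.0
```

View pics/s4.png

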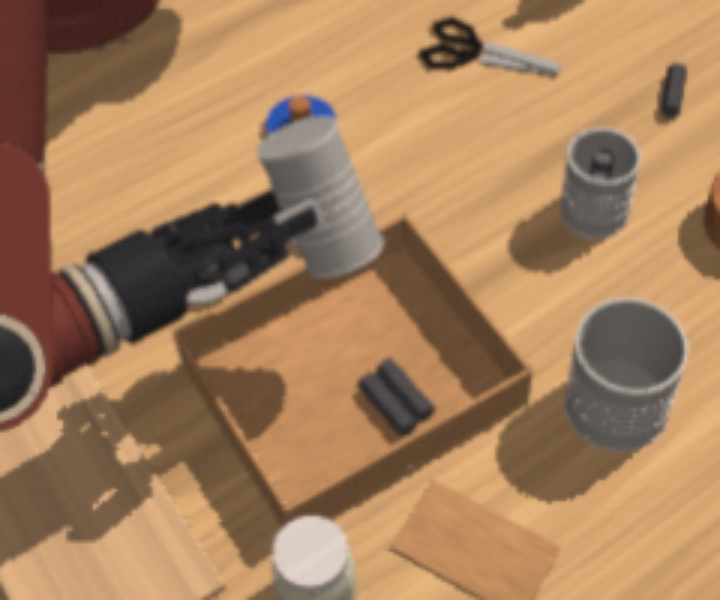

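Two bars lie in the tray at (385,400) and (405,390). I'll turn the tin upright, lift it clear and heft it.

Request:
jog_arm --targets '[[[0,0,0],[0,0,-1.3],0],[[0,0,0],[0,0,-2.6],0],[[0,0,0],[0,0,-3.9],0],[[0,0,0],[0,0,-5.2],0],[[0,0,0],[0,0,-6.5],0],[[0,0,0],[0,0,-7.8],0],[[0,0,0],[0,0,-9.1],0],[[0,0,0],[0,0,-10],0]]'

```text
time: 15.02
tool_pos: [0.5505, 0.0, 0.1878]
tool_rot: [-0.662, 0.723, 0.149, 0.131]
contact_force: [-0.1, -0.4, -1.1]
gripper_width: 0.607
grasp_force: 62.9
```

Request:
jog_arm --targets '[[[0,0,0],[0,0,-1.3],0],[[0,0,0],[0,0,-2.6],0],[[0,0,0],[0,0,-3.9],0],[[0,0,0],[0,0,-5.2],0],[[0,0,0],[0,0,-6.5],0],[[0,0,0],[0,0,-7.8],0],[[0,0,0],[0,0,-8.5],0],[[0,0,0],[0,0,-8.5],0]]'

```text
time: 16.02
tool_pos: [0.5506, -0.0001, 0.1877]
tool_rot: [-0.477, 0.518, 0.526, 0.477]
contact_force: [-0.7, 0.3, -0.3]
gripper_width: 0.608
grasp_force: 62.9
```

Request:
jog_arm --targets '[[[0,0,0],[0,0,0],0],[[0,0,0],[0,0,0],0],[[0,0,0],[0,0,0],0],[[0,0,0],[0,0,0],0]]'

```text
time: 16.52
tool_pos: [0.5507, -0.0007, 0.1873]
tool_rot: [-0.477, 0.518, 0.525, 0.477]
contact_force: [0.6, -0.2, -0.8]
gripper_width: 0.607
grasp_force: 62.9
```

Run:
```python
from h import *
st(); f=[]
for k in range(24):
    i,d=grab_frame('scene'); f.append(state()['contact_force'])
f=np.array(f); print(f.mean(0).round(2),f.std(0).round(2),st()['time'])
P=cloud('scene',d); q=P[130:330,190:430].reshape(-1,3)
q=q[(q[:,2]>.12)&(q[:,2]<.3)&(abs(q[:,0]-.55)<.06)&(q[:,1]>-.07)&(q[:,1]<.05)]
for z0 in np.arange(.125,.265,.015):
    s=q[abs(q[:,2]-z0)<.006]; print(z0.round(3),len(s),s.max(0).round(3) if len(s) else '',s.min(0).round(3) if len(s) else '')
cv2.imwrite('pics/s5.png',cv2.resize(i[100:300,190:430,::-1],(720,600)))
```

```text
t16.5 [-0.63  0.42  1.73  1.11  2.04 -0.73] [ 0.551 -0.001  0.187] z [-0.01  1.   -0.09] y [1.   0.01 0.01] F [ 0.6 -0.2 -0.8] w0.61 62.9
t17.7 [-0.63  0.42  1.73  1.11  2.04 -0.73] [ 0.551 -0.001  0.187] z [-0.01  1.   -0.09] y [1.   0.01 0.01] F [ 0.1 -0.3 -0.9] w0.61 62.9
[ 0.08  0.07 -1.22] [0.57 0.45 0.51] 17.725
0.125 0  
0.14 45 [ 0.585 -0.006  0.146] [ 0.563 -0.059  0.136]
0.155 59 [ 0.584 -0.008  0.161] [ 0.534 -0.061  0.149]
0.17 53 [ 0.585 -0.005  0.176] [ 0.531 -0.059  0.164]
0.185 119 [0.59  0.005 0.191] [ 0.521 -0.07   0.179]
0.2 287 [0.592 0.013 0.206] [ 0.509 -0.069  0.194]
0.215 182 [0.584 0.015 0.221] [ 0.519 -0.051  0.209]
0.23 197 [0.584 0.018 0.236] [ 0.52  -0.049  0.224]
0.245 175 [0.583 0.02  0.251] [ 0.517 -0.046  0.239]
0.26 1 [ 0.552 -0.044  0.255] [ 0.552 -0.044  0.255]
```

View pics/s5.png

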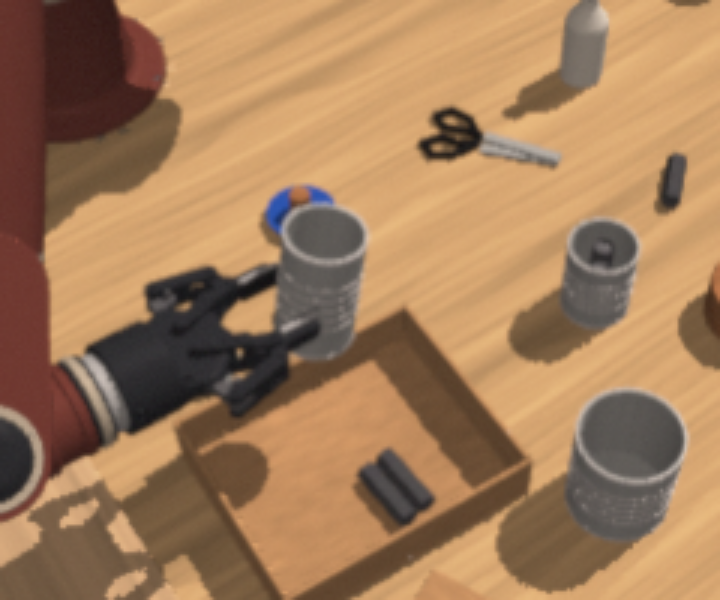

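Weight reads 1.2 N (about 124 g), so the tall tin is empty; the picture shows it empty too, with two bars in the tray. I'll measure its tilt in the grip before standing it on the board.

```bash
cat >> h.py <<'E'
def rim(n,c,zlo,rad=.045):
    i,d=grab_frame(n); q=cloud(n,d).reshape(-1,3); q=q[(q[:,2]>zlo)&(np.hypot(q[:,0]-c[0],q[:,1]-c[1])<rad)]
    a=np.degrees(np.arctan2(q[:,1]-c[1],q[:,0]-c[0]))//20; t=[]
    for k in np.unique(a):
        s=q[a==k]; 
        if len(s)>3: t.append(s[np.argsort(s[:,2])[-4:]].mean(0))
    t=np.array(t); A=np.c_[t[:,:2]-t[:,:2].mean(0),np.ones(len(t))]; k=np.linalg.lstsq(A,t[:,2],rcond=None)[0]
    (cx,cy),r=cv2.minEnclosingCircle(t[:,:2].astype(np.float32)*1000)
    print(n,'rim c',cx.round(1) if hasattr(cx,'round') else round(cx,1),round(cy,1),'r',round(r,1),'z',round(k[2],4),'normal tilt deg x,y',np.degrees(-k[:2]).round(1),len(t))
E
python3 - <<'E'
from h import *
rim('scene',(.55,-.013),.225); rim('top',(.55,-.013),.225)
i,d=grab_frame('top'); P=cloud('top',d)
# board corner heights/extent
m=(P[...,2]>.006)&(P[...,2]<.02)&(P[...,0]>.40)&(P[...,0]<.73)&(P[...,1]<-.2)&(P[...,1]>-.41)
q=P[m]; print(len(q),np.percentile(q,[1,50,99],axis=0).round(3))
E
```

```text
scene rim c 551.2 -12.1 r 31.6 z 0.2458 normal tilt deg x,y [-1.8 10. ] 18
top rim c 547.7 -10.7 r 31.8 z 0.2471 normal tilt deg x,y [0.3 9.9] 18
2029 [[ 0.434 -0.375  0.006]
 [ 0.645 -0.274  0.012]
 [ 0.702 -0.226  0.018]]
```

Run:
```python
from h import *
g=Rt(40,5); mv([.60,-.13,.25],Rt(65,5));mv([.65,-.287,.20],g); mv([.65,-.287,.068],g,Rs=g,ps=[.65,-.287,.20])
D=np.load('top0.npz'); P=cloud('top',D['d'])
q=P.reshape(-1,3); q=q[(q[:,0]>.35)&(q[:,0]<.8)&(q[:,1]<-.42)&(q[:,1]>-.75)&(q[:,2]>.03)]
for y in np.arange(-.45,-.75,-.03): s=q[abs(q[:,1]-y)<.015]; print(y.round(2),len(s),s.max(0).round(2) if len(s) else '',s.min(0).round(2) if len(s) else '')
```

```text
[[2.02,1.95,-5.39],[-3.16,0.00,0.33]]  rows 2.4 2.4
[[-0.54,3.89,-11.48],[-6.27,-0.01,0.60]]  rows 4.9 4.7
[[-5.26,-0.00,0.46],[0.00,0.00,0.00]]  rows 2.1 0.0
-0.45 428 [ 0.8  -0.44  0.14] [ 0.66 -0.46  0.03]
-0.48 420 [ 0.76 -0.47  0.14] [ 0.66 -0.49  0.04]
-0.51 505 [ 0.8  -0.5   0.14] [ 0.67 -0.52  0.03]
-0.54 533 [ 0.8  -0.53  0.13] [ 0.68 -0.55  0.03]
-0.57 1187 [ 0.79 -0.56  0.14] [ 0.44 -0.58  0.03]
-0.6 1129 [ 0.8  -0.59  0.13] [ 0.39 -0.61  0.03]
-0.63 795 [ 0.8  -0.62  0.13] [ 0.39 -0.64  0.03]
-0.66 997 [ 0.8  -0.65  0.14] [ 0.39 -0.67  0.03]
-0.69 994 [ 0.8  -0.68  0.14] [ 0.4  -0.7   0.03]
-0.72 379 [ 0.79 -0.71  0.13] [ 0.4  -0.73  0.03]
```

Request:
jog_arm --targets '[[[1.8,0.4,-1.5],[-0.8,0,0],0],[[2,1,-3.3],[-2,0,0.2],0],[[2,2,-5.4],[-3.2,0,0.3],0],[[1,2.6,-7.5],[-4.2,0,0.4],0],[[0.5,3.3,-9.5],[-5.2,0,0.5],0],[[-0.5,3.9,-11.5],[-6.3,0,0.6],0],[[-0.5,3.9,-11.5],[-6.3,0,0.6],0],[[-0.5,3.9,-11.5],[-6.3,0,0.6],0]]'

```text
time: 18.88
tool_pos: [0.6501, -0.287, 0.2012]
tool_rot: [-0.231, 0.693, 0.251, 0.636]
contact_force: [-0.7, 0.7, -0.8]
gripper_width: 0.616
grasp_force: 62.9
```

Run:
```python
from h import *
st(); g=Rt(40,5); mv([.65,-.287,.068],g)
s=state();c=s['tool_pos']; rim('scene',(c[0]-.01,c[1]-.01),c[2]+.04); rim('top',(c[0]-.01,c[1]-.01),c[2]+.04)
```

```text
t18.9 [-0.99  0.4   1.73  1.44  1.62 -0.56] [ 0.65  -0.287  0.201] z [ 0.76  0.64 -0.09] y [ 0.64 -0.77 -0.  ] F [-0.7  0.7 -0.8] w0.62 62.9
[[-5.31,0.00,0.45],[0.02,-0.01,-0.01]]  rows 2.1 0.0
scene rim c 642.7 -294.1 r 32.2 z 0.2606 normal tilt deg x,y [7.8 5.2] 18
top rim c 638.2 -292.9 r 31.9 z 0.2606 normal tilt deg x,y [7.4 6.3] 18
```

Request:
jog_arm --targets '[[[-2.5,0,0.2],[0,0,0],0],[[-4.5,0,0.4],[0,0,0],0],[[-5,0,0.45],[0,0,0],0],[[-5.3,0,0.45],[0,0,0],0],[[-5.3,0,0.45],[0,0,0],0],[[-5.3,0,0.45],[0,0,0],85],[[-5.3,0,0.45],[0,0,0],100],[[-5.3,0,0.45],[0,0,0],100]]'

```text
time: 19.98
tool_pos: [0.6503, -0.2878, 0.0691]
tool_rot: [-0.23, 0.693, 0.251, 0.636]
contact_force: [-0.3, 0.4, -0.4]
gripper_width: 0.998
grasp_force: 0.0
```

Request:
jog_arm --targets '[[[0,0,0],[0,0,0],100],[[0,0,0],[0,0,0],100],[[0,0,-1],[0,0,0],100],[[0,0,-2],[0,0,0],100],[[0,0,-3],[0,0,0],100],[[0,0,-4.2],[0,0,0],100],[[4,0,-5],[0,0,0],100],[[6.4,0,-5],[0,0,0],100]]'

```text
time: 20.98
tool_pos: [0.5641, -0.3593, 0.2021]
tool_rot: [-0.231, 0.693, 0.249, 0.636]
contact_force: [1.1, -0.7, 0.7]
gripper_width: 1.001
grasp_force: 0.0
```

Run:
```python
from h import *
st(); rim('scene',(.637,-.298),.10); rim('top',(.637,-.298),.10)
mv([.50,.05,.26],Rt(60,30)); g=Rt(90,30); T=tcp([.593,.256,.055],g,.029); print(T); Q=T-g.apply([0,0,.14]); mv(Q,g,Rs=Rt(60,30),ps=[.50,.05,.26]); print(Q)
```

```text
t21.0 [-1.16  0.41  1.71  1.35  1.77 -0.58] [ 0.564 -0.359  0.202] z [ 0.77  0.64 -0.08] y [ 0.64 -0.77 -0.  ] F [ 1.1 -0.7  0.7] w1.00 0.0
scene rim c 627.6 -309.5 r 32.9 z 0.1216 normal tilt deg x,y [-0.7 -0.5] 18
top rim c 622.8 -307.8 r 31.2 z 0.1224 normal tilt deg x,y [3.  3.4] 12
[[2.93,-14.32,8.28],[2.46,-3.08,-0.67]]  rows 6.7 3.0
[0.593      0.28111474 0.0405    ]
[[-2.35,1.02,7.90],[3.25,-0.00,-1.87]]  rows 3.3 2.8
[0.593      0.15987118 0.1105    ]
```

The tall tin stands level at (0.625, -0.309) with its rim at z 0.122, as it should be. Next is the short tin.

Run:
```python
from h import *
a=Rt(70,25); mv([.52,.05,.25],a); T=tcp([.593,.256,.055],a,.026); Q=T-a.apply([0,0,.13]); print(T,Q)
mv(Q,a,Rs=a,ps=[.52,.05,.25]); mv(T,a,Rs=a,ps=[.52,.05,.25])
```

```text
[[2.57,-13.81,8.92],[3.70,-2.42,-0.89]]  rows 6.7 3.4
[0.60105936 0.27814292 0.04401193] [0.56076255 0.16742832 0.0989523 ]
[[-3.37,-0.07,7.06],[0.00,0.00,0.00]]  rows 3.1 0.0
[[-3.37,-0.07,12.26],[0.00,0.00,0.00]]  rows 5.1 0.0
```

Request:
jog_arm --targets '[[[1.5,-1,0.5],[0.4,0,0],100],[[2,-3,1.5],[0.9,-0.5,-0.2],100],[[2.2,-5,3],[1.4,-0.9,-0.3],100],[[2.3,-7.2,4.5],[1.9,-1.3,-0.5],100],[[2.4,-9.2,5.8],[2.5,-1.6,-0.6],100],[[2.5,-11.2,7.2],[3.1,-2,-0.8],100],[[2.6,-13,8.4],[3.7,-2.4,-0.9],100],[[2.6,-13.8,8.9],[3.7,-2.4,-0.9],100]]'

```text
time: 22.08
tool_pos: [0.5186, 0.0541, 0.2483]
tool_rot: [-0.314, 0.689, 0.482, 0.441]
contact_force: [0.4, -0.3, -0.3]
gripper_width: 0.998
grasp_force: 0.0
```

Request:
jog_arm --targets '[[[-1.7,0,2],[0,0,0],100],[[-3.4,0,3.5],[0,0,0],100],[[-3.4,0,5.3],[0,0,0],100],[[-3.4,0,7.1],[0,0,0],100],[[-3.4,0,7.1],[0,0,0],100]]'

```text
time: 22.7
tool_pos: [0.5581, 0.1733, 0.094]
tool_rot: [-0.317, 0.69, 0.48, 0.439]
contact_force: [-0.4, -0.5, 0.4]
gripper_width: 1.002
grasp_force: 0.0
```

Run:
```python
from h import *
st();rim('scene',(.593,.256),.075); rim('top',(.593,.256),.075)
a=Rt(70,25);mv(tcp([.593,.256,.055],a,.026),a)
```

```text
t22.7 [-0.37  0.08  2.13  1.21  1.34 -0.58] [0.558 0.173 0.094] z [ 0.3   0.86 -0.41] y [ 0.94 -0.34 -0.02] F [-0.4 -0.5  0.4] w1.00 0.0
scene rim c 598.4 255.2 r 32.4 z 0.0842 normal tilt deg x,y [ 0.  -0.4] 17
top rim c 593.1 257.7 r 32.0 z 0.0865 normal tilt deg x,y [0.4 0.2] 18
[[-0.00,0.11,5.04],[-0.04,-0.07,-0.07]]  rows 2.0 0.1
```

Request:
jog_arm --targets '[[[0,0.15,1.5],[0,0,0],100],[[0,0.15,3.2],[0,0,0],100],[[0,0.15,5.1],[0,0,0],100],[[0,0.15,5.1],[0,0,0],100],[[0,0.15,5.1],[0,0,0],0],[[0,0.15,5.1],[0,0,0],0],[[0,0.15,5.1],[0,0,0],0],[[0,0.15,5.1],[0,0,0],0]]'

```text
time: 23.8
tool_pos: [0.6036, 0.2783, 0.046]
tool_rot: [-0.314, 0.689, 0.48, 0.442]
contact_force: [-5.0, -3.4, 5.9]
gripper_width: 0.648
grasp_force: 58.0
```

Run:
```python
from h import *
st()
a=Rt(70,25); mv(state()['tool_pos']+[0,0,.17],a); g=Rt(90,25); mv([.55,.0,.215],g)
```

```text
t23.8 [-0.13  0.25  2.04  1.37  1.14 -0.62] [0.604 0.278 0.046] z [ 0.31  0.86 -0.41] y [ 0.94 -0.34 -0.01] F [-5.  -3.4  5.9] w0.65 58.0
[[6.20,-0.06,-2.80],[-0.03,-0.09,-0.05]]  rows 2.7 0.1
[[1.57,1.73,-12.99],[2.24,-0.10,-1.09]]  rows 5.3 1.9
```

Request:
jog_arm --targets '[[[0,0,0],[0,0,0],0],[[0,0,0],[0,0,0],0],[[0.4,0,-0.2],[0,0,0],0],[[1.2,0,-0.5],[0,0,0],0],[[2.5,0,-1.1],[0,0,0],0],[[4.5,0,-2],[0,0,0],0],[[6.2,0,-2.8],[0,0,0],0],[[6.2,0,-2.8],[0,0,0],0]]'

```text
time: 24.8
tool_pos: [0.6068, 0.2782, 0.2199]
tool_rot: [-0.311, 0.688, 0.482, 0.444]
contact_force: [0.8, -0.1, -2.6]
gripper_width: 0.645
grasp_force: 59.4
```

Run:
```python
from h import *
s=st(); c=s['tool_pos']-.026*rq(s).apply([0,0,1]); rim('scene',c,c[2]+.01); rim('top',c,c[2]+.01); print(c)
g=Rt(90,25); mv([.55,.0,.215],g)
```

```text
t24.8 [-0.13 -0.07  2.02  1.24  1.23 -0.27] [0.607 0.278 0.22 ] z [ 0.31  0.86 -0.41] y [ 0.94 -0.34  0.  ] F [ 0.8 -0.1 -2.6] w0.64 59.4
scene rim c 598.9 256.2 r 36.0 z 0.2586 normal tilt deg x,y [0.  2.2] 18
top rim c 596.0 259.4 r 32.1 z 0.2564 normal tilt deg x,y [1.7 3.9] 18
[0.59866588 0.25597524 0.23061818]
[[-4.58,1.76,-10.23],[2.24,-0.07,-1.10]]  rows 4.5 1.9
```

Run:
```python
from h import *
u=Rt(70,25).inv().apply([0,0,1]); g=Rt(90,25)
mv([.56,.02,.2],g)
for d,r in((15,80),(5,150),(5,165)): print(Rt(90,d,r).apply(u).round(2)); mv([.56,.02,.19],Rt(90,d,r),Rs=g,ps=[.56,.02,.2])
mv([.56,.02,.19],Rt(90,5,155),Rs=Rt(90,15,80),ps=[.56,.02,.19])
```

```text
[[-4.76,1.87,-9.18],[2.24,-0.07,-1.10]]  rows 4.2 1.9
[ 0.89 -0.37  0.26]
[[-0.36,0.00,0.17],[0.87,1.04,9.97]]  rows 0.2 7.5
[ 0.45 -0.49 -0.75]
[[-0.36,0.00,0.17],[3.26,0.87,18.50]]  rows 0.2 14.1
[ 0.23 -0.5  -0.84]
[[-0.36,0.00,0.17],[3.59,0.47,20.33]]  rows 0.2 15.4
[[0.00,0.00,0.00],[1.19,-0.62,9.35]]  rows 0.0 7.1
```

Request:
jog_arm --targets '[[[0,0.4,-2],[0.5,0,-0.2],0],[[-1,0.8,-4],[1,0,-0.5],0],[[-2.4,1.2,-6],[1.5,0,-0.8],0],[[-3.8,1.6,-8],[2.2,-0.1,-1.1],0],[[-4.8,1.9,-9.2],[2.2,-0.1,-1.1],0],[[-4.8,1.9,-9.2],[2.2,-0.1,-1.1],0]]'

```text
time: 25.65
tool_pos: [0.5602, 0.0173, 0.1958]
tool_rot: [-0.38, 0.6, 0.593, 0.38]
contact_force: [-0.2, 0.9, -3.8]
gripper_width: 0.641
grasp_force: 59.6
```

Request:
jog_arm --targets '[[[-0.4,0,0.2],[0.1,0.1,1.2],0],[[-0.4,0,0.2],[0.2,0.25,2.5],0],[[-0.4,0,0.2],[0.3,0.4,3.8],0],[[-0.4,0,0.2],[0.4,0.5,5],0],[[-0.4,0,0.2],[0.5,0.6,6.2],0],[[-0.4,0,0.2],[0.7,0.8,7.5],0],[[-0.4,0,0.2],[0.8,0.9,8.8],0],[[-0.4,0,0.2],[0.9,1,10],0]]'

```text
time: 26.65
tool_pos: [0.5601, 0.0212, 0.1866]
tool_rot: [-0.606, 0.791, 0.065, 0.048]
contact_force: [1.2, 0.2, -2.0]
gripper_width: 0.642
grasp_force: 59.9
```

Request:
jog_arm --targets '[[[0,0,0],[0.2,-0.1,1.3],0],[[0,0,0],[0.3,-0.2,2.6],0],[[0,0,0],[0.5,-0.3,3.9],0],[[0,0,0],[0.7,-0.4,5.2],0],[[0,0,0],[0.8,-0.4,6.5],0],[[0,0,0],[1,-0.5,7.8],0],[[0,0,0],[1.2,-0.6,9.3],0],[[0,0,0],[1.2,-0.6,9.3],0]]'

```text
time: 27.65
tool_pos: [0.56, 0.021, 0.1867]
tool_rot: [-0.569, 0.623, -0.397, -0.362]
contact_force: [-1.1, 0.6, -1.8]
gripper_width: 0.646
grasp_force: 58.9
```

Run:
```python
from h import *
st()
i,d=grab_frame('scene'); cv2.imwrite('pics/s6.png',cv2.resize(i[130:330,190:430,::-1],(600,500)))
```

```text
t27.6 [-0.6   0.41  1.74  1.13  2.01  2.  ] [0.56  0.021 0.187] z [ 0.    1.   -0.09] y [-0.91 -0.04 -0.42] F [-1.1  0.6 -1.8] w0.65 58.9
```

View pics/s6.png

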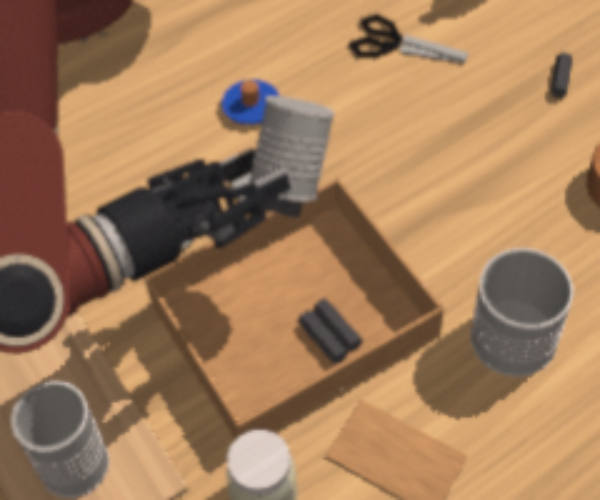

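The tray still holds only the two earlier bars, at (322,335) and (337,325), and something dark shows at the short tin's mouth at (288,207). I'll tip further and shake.

Request:
jog_arm --targets '[[[0,0,0],[0,0,1.2],0],[[0,0,0],[0,0,2.4],0],[[0,0,0],[0,0,3],0],[[0,0,0],[0,0,3],0]]'

```text
time: 28.2
tool_pos: [0.5609, 0.0201, 0.1886]
tool_rot: [-0.482, 0.528, -0.516, -0.471]
contact_force: [-0.4, -0.3, -1.0]
gripper_width: 0.644
grasp_force: 60.0
```

Request:
jog_arm --targets '[[[1,0,-0.4],[0,0,0],0],[[-1,0,0.4],[0,0,0],0],[[1,0,-0.4],[0,0,0],0],[[-1,0,0.4],[0,0,0],0],[[1,0,-0.4],[0,0,0],0],[[-1,0,0.4],[0,0,0],0],[[0,0,0],[0,0,0],0],[[0,0,0],[0,0,0],0]]'

```text
time: 29.2
tool_pos: [0.5605, 0.0199, 0.1872]
tool_rot: [-0.482, 0.527, -0.517, -0.472]
contact_force: [0.0, -0.5, -0.3]
gripper_width: 0.638
grasp_force: 60.5
```

Run:
```python
from h import *
st()
f=[]
for k in range(8): i,d=grab_frame('scene'); f.append(state()['contact_force'])
print(np.mean(f,0).round(2))
j,_=grab_frame('top')
a=cv2.resize(i[150:310,230:390,::-1],(400,400)); b=cv2.resize(j[120:220,290:410,::-1],(400,400)); cv2.imwrite('pics/s7.png',np.hstack([a,b]))
```

```text
t29.2 [-0.6   0.41  1.74  1.14  2.01  2.42] [0.561 0.02  0.187] z [ 0.    1.   -0.09] y [-1.   -0.   -0.02] F [ 0.  -0.5 -0.3] w0.64 60.5
[-0.03  0.   -1.02]
```

View pics/s7.png

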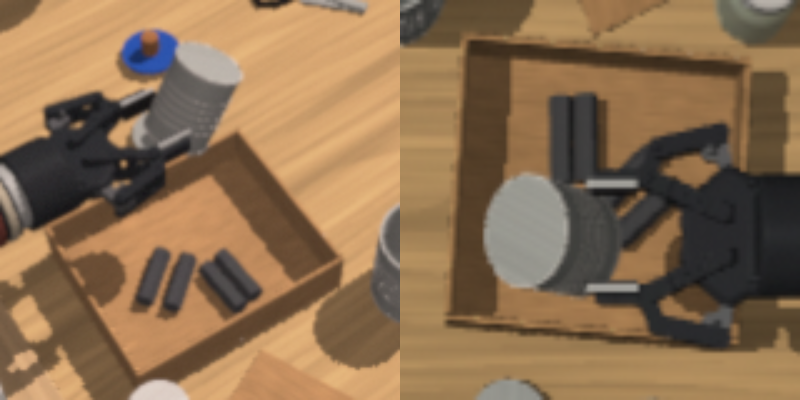

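Four bars are now in the tray: (153,277), (179,282), (222,285) and (238,275) in the left half. I'll turn the short tin upright and heft it.

Run:
```python
from h import *
m=Rt(90,15,85); mv([.56,.02,.21],m); mv([.56,.02,.21],Rt(90,23,-3),Rs=m,ps=[.56,.02,.21])
```

```text
[[-0.85,0.02,-0.07],[-1.02,0.90,-11.69]]  rows 0.3 8.8
[[0.00,0.00,0.00],[-0.73,-0.83,-10.98]]  rows 0.0 8.3
```

Request:
jog_arm --targets '[[[-0.8,0,0],[-0.1,0.1,-1.3],0],[[-0.8,0,0],[-0.2,0.2,-2.6],0],[[-0.8,0,0],[-0.3,0.3,-3.9],0],[[-0.8,0,0],[-0.45,0.4,-5.2],0],[[-0.8,0,0],[-0.55,0.5,-6.5],0],[[-0.8,0,0],[-0.7,0.6,-7.8],0],[[-0.8,0,0],[-0.8,0.7,-9.1],0],[[-0.8,0,0],[-0.9,0.8,-10.4],0]]'

```text
time: 30.65
tool_pos: [0.5605, 0.0216, 0.2084]
tool_rot: [-0.614, 0.788, -0.031, -0.032]
contact_force: [-0.6, -0.4, -1.1]
gripper_width: 0.638
grasp_force: 60.8
```

Run:
```python
from h import *
mv([.56,.02,.21],Rt(90,23,-3))
```

```text
[[-0.02,-0.04,-0.08],[-0.98,-0.80,-12.22]]  rows 0.0 9.2
```

Request:
jog_arm --targets '[[[0,0,0],[-0.1,-0.1,-1.3],0],[[0,0,0],[-0.2,-0.2,-2.6],0],[[0,0,0],[-0.3,-0.3,-3.9],0],[[0,0,0],[-0.4,-0.35,-5.2],0],[[0,0,0],[-0.5,-0.4,-6.5],0],[[0,0,0],[-0.6,-0.5,-7.8],0],[[0,0,0],[-0.7,-0.6,-9.1],0],[[0,0,0],[-0.8,-0.7,-10.4],0]]'

```text
time: 31.65
tool_pos: [0.5604, 0.0217, 0.2084]
tool_rot: [-0.441, 0.637, 0.529, 0.347]
contact_force: [-0.7, 0.0, -0.8]
gripper_width: 0.645
grasp_force: 60.9
```

Request:
jog_arm --targets '[[[0,0,0],[-0.1,-0.1,-1],0],[[0,0,0],[-0.2,-0.1,-1.8],0],[[0,0,0],[-0.2,-0.1,-1.8],0],[[0,0,0],[-0.2,-0.1,-1.8],0],[[0,0,0],[-0.2,-0.1,-1.8],0]]'

```text
time: 32.28
tool_pos: [0.5605, 0.0216, 0.2081]
tool_rot: [-0.383, 0.576, 0.601, 0.401]
contact_force: [0.3, -0.5, -1.7]
gripper_width: 0.644
grasp_force: 60.9
```

Run:
```python
from h import *
f=[]
for k in range(24): grab_frame('scene'); f.append(state()['contact_force'])
print(np.mean(f,0).round(2))
s=st(); c=s['tool_pos']-.026*rq(s).apply([0,0,1]); rim('scene',c,c[2]+.01); rim('top',c,c[2]+.01); print(c)
g=Rt(40,23,-3); mv([.56,-.13,.25],Rt(65,23,-3)); mv([.52,-.285,.2],g)
```

```text
[-0.28 -0.01 -1.11]
t33.5 [-0.57  0.22  1.75  0.96  1.88 -0.66] [0.56  0.022 0.208] z [ 0.    0.92 -0.39] y [1.   0.01 0.04] F [-1.   0.1 -1.2] w0.64 60.9
scene rim c 560.7 -0.2 r 32.2 z 0.2469 normal tilt deg x,y [-3.1  1.4] 18
top rim c 559.8 -0.8 r 35.0 z 0.248 normal tilt deg x,y [-0.6  0.7] 18
[ 0.56042476 -0.00243788  0.21817874]
[[-0.79,-0.04,-6.24],[-2.86,-0.18,1.15]]  rows 2.5 2.3
[[-4.96,-1.81,-11.19],[-5.74,-0.31,2.36]]  rows 4.9 4.6
```

It reads 1.1 N (about 113 g), so the short tin is empty and upright. Now I'll stand it on the board.

Run:
```python
from h import *
g=Rt(40,22,-1); mv([.517,-.2835,.2],g); mv([.517,-.2835,.0585],g,Rs=g,ps=[.517,-.2835,.2])
```

```text
[[-4.93,-1.93,-11.14],[-5.77,-0.10,2.55]]  rows 4.9 4.7
[[-5.25,-0.09,2.12],[0.00,0.00,0.00]]  rows 2.3 0.0
```

Request:
jog_arm --targets '[[[1.2,0,-1.2],[-0.7,0,0.3],0],[[1.2,-0.2,-3.4],[-1.7,0,0.7],0],[[0.5,-0.6,-5.5],[-2.8,-0.1,1.1],0],[[-1,-1,-7.5],[-3.8,-0.1,1.6],0],[[-3,-1.4,-9.2],[-4.8,-0.1,2],0],[[-4.8,-1.9,-11],[-5.7,-0.1,2.4],0],[[-4.8,-1.9,-11],[-5.7,-0.1,2.4],0]]'

```text
time: 34.45
tool_pos: [0.5159, -0.2808, 0.1998]
tool_rot: [-0.187, 0.772, 0.297, 0.53]
contact_force: [0.8, 0.2, -0.9]
gripper_width: 0.642
grasp_force: 60.8
```

Run:
```python
from h import *
s=st(); c=s['tool_pos']-.026*rq(s).apply([0,0,1]); rim('scene',c,c[2]+.01); rim('top',c,c[2]+.01)
g=Rt(40,22,-1); mv([.517,-.2835,.0585],g)
```

```text
t34.5 [-1.15  0.09  1.92  1.11  1.65 -0.54] [ 0.516 -0.281  0.2  ] z [ 0.71  0.6  -0.37] y [ 0.66 -0.75  0.03] F [ 0.8  0.2 -0.9] w0.64 60.8
scene rim c 500.4 -294.9 r 32.8 z 0.2387 normal tilt deg x,y [-2.4  0.3] 18
top rim c 497.1 -294.5 r 32.7 z 0.2405 normal tilt deg x,y [-1.9  0.8] 18
[[-5.36,-0.07,2.01],[-0.07,-0.05,0.13]]  rows 2.3 0.1
```

Request:
jog_arm --targets '[[[-2.5,0,1],[0,0,0.1],0],[[-4.3,0,1.6],[0,0,0.2],0],[[-5,0,1.9],[0,0,0.2],0],[[-5.35,0,2],[0,0,0.2],0],[[-5.35,0,2],[0,0,0.2],0],[[-5.35,0,2],[0,0,0.2],85],[[-5.35,0,2],[0,0,0.2],100],[[-5.35,0,2],[0,0,0.2],100]]'

```text
time: 35.55
tool_pos: [0.5185, -0.2848, 0.0598]
tool_rot: [-0.193, 0.775, 0.29, 0.527]
contact_force: [-0.3, 0.4, -0.0]
gripper_width: 1.001
grasp_force: 0.0
```

Request:
jog_arm --targets '[[[0,0,0],[0,0,0],100],[[0,0,-1],[0,0,0],100],[[0,0,-2],[0,0,0],100],[[0,0,-3],[0,0,0],100],[[0,0,-4.5],[0,0,0],100],[[2,0,-6],[0,0,0],100],[[4,0,-6],[0,0,0],100],[[4,0,-6],[0,0,0],100]]'

```text
time: 36.55
tool_pos: [0.4411, -0.3523, 0.2115]
tool_rot: [-0.19, 0.775, 0.292, 0.527]
contact_force: [0.2, -1.3, -0.0]
gripper_width: 0.996
grasp_force: 0.0
```

Run:
```python
from h import *
st(); rim('scene',(.5,-.297),.075); rim('top',(.5,-.297),.075);rim('scene',(.625,-.308),.10); rim('top',(.625,-.308),.10)
i,d=grab_frame('top'); np.savez('top2.npz',i=i,d=d); P=cloud('top',d)
c=i.astype(int); k=(c[...,0]-c[...,2]>50)&(P[...,2]>.026)&(P[...,2]<.05)&(P[...,0]>.3)&(P[...,0]<.56)&(abs(P[...,1])<.25)
n,l,s,ce=cv2.connectedComponentsWithStats(k.astype(np.uint8))
for j in range(1,n):
    if s[j,4]>8: print('knob',P[l==j].mean(0).round(3),s[j,4],ce[j].round())
m=(c.sum(2)<170)&(P[...,2]>.010)&(P[...,2]<.03)&(P[...,0]>.42)&(P[...,0]<.65)&(P[...,1]>.33)&(P[...,1]<.5)
q=P[m]; print('bar',len(q),q.mean(0).round(3)); r=cv2.minAreaRect(q[:,:2].astype(np.float32)); print(np.round(r[0],3),np.round(r[1],3),r[2])
mv([.52,.0,.25],Rt(60,90))
```

```text
t36.5 [-1.32  0.14  1.84  1.03  1.79 -0.58] [ 0.441 -0.352  0.212] z [ 0.71  0.6  -0.37] y [ 0.65 -0.76  0.01] F [ 0.2 -1.3 -0. ] w1.00 0.0
scene rim c 504.7 -299.7 r 32.6 z 0.0973 normal tilt deg x,y [-0.9 -0.7] 18
top rim c 500.3 -299.8 r 31.8 z 0.0979 normal tilt deg x,y [ 0.8 -0.1] 18
scene rim c 627.8 -309.9 r 32.7 z 0.1222 normal tilt deg x,y [ 0.1 -0.6] 18
top rim c 622.2 -308.5 r 32.0 z 0.1232 normal tilt deg x,y [-0.5 -0.2] 18
knob [ 0.535 -0.15   0.037] 21 [388. 195.]
knob [0.445 0.032 0.038] 41 [322. 227.]
knob [ 0.432 -0.088  0.038] 43 [366. 232.]
knob [0.334 0.089 0.039] 39 [301. 268.]
bar 97 [0.61  0.472 0.017]
[0.629 0.436] [0.03  0.154] 25.330759048461914
[[5.92,-8.51,10.09],[1.44,-8.46,-2.11]]  rows 5.8 6.6
```

Both tins stand level on the board: short at (0.502, -0.300), tall at (0.625, -0.309). Now the lids; the silver ones are at (0.445, 0.032) and (0.432, -0.088).

```bash
cat >> h.py <<'E'
def knob(c,zk,n):
    i,d=grab_frame(n); P=cloud(n,d); k=i.astype(int); m=(k[...,0]-k[...,2]>45)&(abs(P[...,2]-zk)<.018)&(np.hypot(P[...,0]-c[0],P[...,1]-c[1])<.03)
    v,u=np.nonzero(m); q=onplane(n,[[u.mean(),v.mean()]],zk)[0]; print(n,'knob',len(u),q.round(4),'depth mean',P[m].mean(0).round(4)); return q
def disc(c,z,n):
    i,d=grab_frame(n); P=cloud(n,d); q=P[(abs(P[...,2]-z)<.005)&(np.hypot(P[...,0]-c[0],P[...,1]-c[1])<.05)]
    (x,y),r=cv2.minEnclosingCircle(q[:,:2].astype(np.float32)*1000); A=np.c_[q[:,:2]-q[:,:2].mean(0),np.ones(len(q))]; k=np.linalg.lstsq(A,q[:,2],rcond=None)[0]
    print(n,'disc',round(x,1),round(y,1),'r',round(r,1),'z',k[2].round(4),'tilt',np.degrees(-k[:2]).round(1))
E
python3 - <<'E'
from h import *
for c in((.432,-.088),(.445,.032)):
    for n in('scene','top'): knob(c,.027 if n=='scene' else .033,n); disc(c,.012,n)
mv([.432,-.088,.17],Rt(0,90)); mv([.432,-.088,.15],Rt(0,90),Rs=Rt(40,22),ps=[.441,-.352,.212])
E
```

```text
scene knob 66 [ 0.4346 -0.0881  0.027 ] depth mean [ 0.4385 -0.0896  0.0326]
scene disc 433.7 -89.2 r 38.4 z 0.0121 tilt [0.4 0. ]
top knob 47 [ 0.4319 -0.0882  0.033 ] depth mean [ 0.4319 -0.0877  0.0375]
top disc 433.1 -81.4 r 41.6 z 0.0121 tilt [-0.4 -0.2]
scene knob 59 [0.4472 0.0326 0.027 ] depth mean [0.4506 0.0307 0.032 ]
scene disc 447.5 30.7 r 36.6 z 0.012 tilt [-0.2 -0.1]
top knob 42 [0.4454 0.0318 0.033 ] depth mean [0.4453 0.0319 0.0381]
top disc 450.2 27.5 r 42.5 z 0.0123 tilt [ 0.3 -0.8]
[[1.09,-8.18,6.68],[-3.01,-8.17,4.48]]  rows 4.2 7.3
[[0.14,-8.32,6.97],[-2.96,-8.14,4.39]]  rows 4.3 7.3
```

Request:
jog_arm --targets '[[[1,-1,0],[-0.4,-1,0.5],100],[[1.3,-2,1],[-0.8,-2,1.1],100],[[1.3,-3.2,2.2],[-1.2,-3.2,1.7],100],[[1.3,-4.4,3.4],[-1.6,-4.4,2.4],100],[[1.2,-5.6,4.5],[-2,-5.6,3],100],[[1.1,-6.8,5.5],[-2.5,-6.8,3.7],100],[[1.1,-8.2,6.7],[-3,-8.2,4.5],100],[[1.1,-8.2,6.7],[-3,-8.2,4.5],100]]'

```text
time: 38.2
tool_pos: [0.4319, -0.0846, 0.1703]
tool_rot: [0.001, 1.0, 0.001, -0.004]
contact_force: [-0.0, -0.7, 0.7]
gripper_width: 1.0
grasp_force: 0.0
```

Run:
```python
from h import *
st(); mv([.4335,-.088,.015],Rt(0,90)); knob((.4335,-.088),.027,'scene')
```

```text
t38.2 [-0.36 -0.39  2.05 -0.    1.49  1.21] [ 0.432 -0.085  0.17 ] z [-0.01 -0.   -1.  ] y [ 0. -1.  0.] F [-0.  -0.7  0.7] w1.00 0.0
[[0.11,0.12,6.21],[0.02,0.05,0.01]]  rows 2.5 0.0
scene knob 66 [ 0.4352 -0.0882  0.027 ] depth mean [ 0.4391 -0.0897  0.0327]
```

Request:
jog_arm --targets '[[[0.1,0.1,2.5],[0,0.05,0],60],[[0.1,0.1,4.5],[0,0.05,0],60],[[0.1,0.1,5.8],[0,0.05,0],60],[[0.1,0.1,6.2],[0,0.05,0],60],[[0.1,0.1,6.2],[0,0.05,0],0],[[0.1,0.1,6.2],[0,0.05,0],0],[[0.1,0.1,6.2],[0,0.05,0],0],[[0.1,0.1,6.2],[0,0.05,0],0]]'

```text
time: 39.25
tool_pos: [0.4347, -0.0901, 0.0161]
tool_rot: [0.0, 1.0, -0.0, 0.002]
contact_force: [0.4, -0.0, 0.5]
gripper_width: -0.005
grasp_force: 0.0
```

Request:
jog_arm --targets '[[[0,0,0],[0,0,0],0],[[0,0,-0.5],[0,0,0],0],[[0,0,-2],[0,0,0],0],[[0,0,-4],[0,0,0],0],[[0,0,-6],[0,0,0],0],[[0,0,-7.5],[0,0,0],0]]'

```text
time: 40.0
tool_pos: [0.4341, -0.09, 0.2063]
tool_rot: [0.001, 1.0, -0.0, 0.003]
contact_force: [0.8, 0.9, -0.8]
gripper_width: -0.001
grasp_force: 0.0
```

Run:
```python
from h import *
s=st(); c=s['tool_pos']
disc(c,c[2]-.003,'scene');disc(c,c[2]-.003,'top')
mv([.53,-.24,.21],Rt(0,90)); mv([.625,-.309,.20],Rt(0,90))
```

```text
t40.0 [-0.37 -0.42  2.01  0.    1.55  1.2 ] [ 0.434 -0.09   0.206] z [ 0.01 -0.   -1.  ] y [-0. -1.  0.] F [ 0.8  0.9 -0.8] w-0.00 0.0
scene disc 0.0 0.0 r 0.0 z 0.0 tilt [-0. -0.]
top disc 0.0 0.0 r 0.0 z 0.0 tilt [-0. -0.]
[[3.75,5.96,0.05],[0.03,-0.09,-0.01]]  rows 2.8 0.1
[[7.55,8.72,0.51],[0.03,-0.09,-0.01]]  rows 4.6 0.1h.py:45: RuntimeWarning: Mean of empty slice.
  (x,y),r=cv2.minEnclosingCircle(q[:,:2].astype(np.float32)*1000); A=np.c_[q[:,:2]-q[:,:2].mean(0),np.ones(len(q))]; k=np.linalg.lstsq(A,q[:,2],rcond=None)[0]
  ret = um.true_divide(
```

Run:
```python
from h import *
i,d=grab_frame('scene'); j,_=grab_frame('top')
a=cv2.resize(i[130:290,200:360,::-1],(400,400)); b=cv2.resize(j[190:290,280:400,::-1],(400,400)); cv2.imwrite('pics/s8.png',np.hstack([a,b]))
```

```text
(no output)
```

View pics/s8.png

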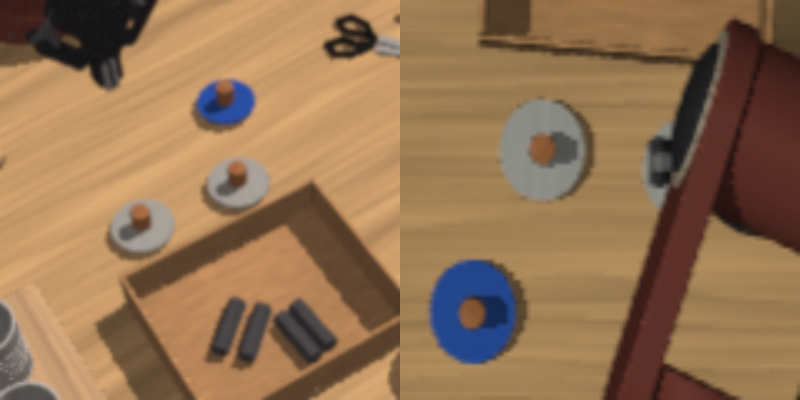

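The silver lid is still at scene crop (138,215), so the fingers closed over the top of its knob. Let me re-measure it and go lower.

Run:
```python
from h import *
knob((.4335,-.088),.027,'scene'); i,d=grab_frame('scene'); P=cloud('scene',d); k=i.astype(int)
m=(k[...,0]-k[...,2]>45)&(P[...,2]>.014)&(P[...,2]<.06)&(np.hypot(P[...,0]-.4335,P[...,1]+.088)<.03); print(np.percentile(P[m][:,2],[5,50,90,99]).round(4), P[m].min(0),P[m].max(0))
disc((.4335,-.088),.012,'scene')
mv([.4335,-.089,.012],Rt(0,90))
```

```text
scene knob 66 [ 0.4352 -0.0882  0.027 ] depth mean [ 0.4392 -0.0897  0.0327]
[0.0189 0.0355 0.0393 0.0412] [ 0.42697118 -0.09910085  0.0142546 ] [ 0.44785634 -0.07935243  0.04183326]
scene disc 433.1 -89.9 r 37.8 z 0.0122 tilt [-0.2  0.2]
[[0.04,-0.01,7.56],[-0.01,0.00,-0.01]]  rows 3.0 0.0
```

Run:
```python
from h import *
s=st()
for n in('scene',):
    i,d=grab_frame(n); P=cloud(n,d); m=(np.hypot(P[...,0]-.434,P[...,1]+.09)<.09)&(P[...,2]>.08)&(P[...,2]<.34); q=P[m]; c=i[m]
    for z in np.arange(.14,.33,.01):
        t=q[abs(q[:,2]-z)<.005]; print(z.round(3),len(t),t.min(0).round(3) if len(t) else '',t.max(0).round(3) if len(t) else '')
```

```text
t40.4 [-0.37 -0.41  2.01  0.    1.54  1.2 ] [ 0.433 -0.089  0.201] z [-0.  0. -1.] y [-0. -1. -0.] F [-0.7  0.3 -0.3] w-0.00 0.0
0.14 0  
0.15 0  
0.16 0  
0.17 0  
0.18 0  
0.19 0  
0.2 0  
0.21 0  
0.22 0  
0.23 0  
0.24 12 [ 0.441 -0.099  0.24 ] [ 0.447 -0.084  0.245]
0.25 42 [ 0.429 -0.103  0.245] [ 0.448 -0.076  0.255]
0.26 36 [ 0.427 -0.103  0.255] [ 0.447 -0.075  0.265]
0.27 32 [ 0.435 -0.103  0.265] [ 0.449 -0.077  0.275]
0.28 54 [ 0.431 -0.119  0.275] [ 0.45  -0.057  0.285]
0.29 145 [ 0.423 -0.127  0.285] [ 0.449 -0.05   0.295]
0.3 91 [ 0.422 -0.134  0.295] [ 0.453 -0.04   0.305]
0.31 129 [ 0.427 -0.145  0.305] [ 0.453 -0.034  0.315]
0.32 148 [ 0.42  -0.151  0.315] [ 0.453 -0.027  0.325]
```

The depth view shows the shut fingertips about 37 mm above the reported TCP. The real reach is that much shorter, which explains both misses, so I'll allow for it.

Request:
jog_arm --targets '[[[0,0,2.5],[0,0,0],60],[[0,0,5],[0,0,0],60],[[0,0,7],[0,0,0],60],[[0,0,8.2],[0,0,0],60],[[0,0,8.9],[0,0,0],60],[[0,0,8.9],[0,0,0],0],[[0,0,8.9],[0,0,0],0],[[0,0,8.9],[0,0,0],0]]'

```text
time: 41.4
tool_pos: [0.4348, -0.0901, -0.0189]
tool_rot: [0.0, 1.0, -0.0, 0.002]
contact_force: [1.1, -0.7, -0.4]
gripper_width: 0.237
grasp_force: 58.6
```

Request:
jog_arm --targets '[[[0,0,0],[0,0,0],0],[[0,0,0],[0,0,0],0]]'

```text
time: 41.65
tool_pos: [0.4344, -0.09, -0.0194]
tool_rot: [0.0, 1.0, -0.0, 0.002]
contact_force: [-0.2, -0.1, -0.8]
gripper_width: 0.232
grasp_force: 58.6
```

```bash
python3 -c "
from h import *
st()"
```

```text
t41.6 [-0.37 -0.15  2.19  0.    1.09  1.2 ] [ 0.434 -0.09  -0.019] z [ 0. -0. -1.] y [-0. -1.  0.] F [-0.2 -0.1 -0.8] w0.23 58.6
```

Request:
jog_arm --targets '[[[0,0,-0.5],[0,0,0],0],[[0,0,-2.5],[0,0,0],0],[[0,0,-5],[0,0,0],0],[[1,1,-7.5],[0,0,0],0],[[3,3,-7.7],[0,0,0],0],[[5,5,-7.7],[0,0,0],0],[[6.7,7,-7.7],[0,0,0],0],[[7.6,8.7,-7.7],[0,0,0],0]]'

```text
time: 42.65
tool_pos: [0.6195, -0.3002, 0.1742]
tool_rot: [0.0, 1.0, -0.0, 0.002]
contact_force: [0.4, 1.4, -0.2]
gripper_width: 0.234
grasp_force: 58.8
```

Request:
jog_arm --targets '[[[0,0,0],[0,0,0],0],[[0,0,0],[0,0,0],0]]'

```text
time: 42.9
tool_pos: [0.6177, -0.2987, 0.1733]
tool_rot: [-0.0, 1.0, -0.001, 0.001]
contact_force: [0.4, 0.5, -0.0]
gripper_width: 0.237
grasp_force: 58.9
```

Run:
```python
from h import *
s=st(); c=s['tool_pos']; zk=c[2]+.0464
for n in('scene','top'): disc(c,zk-.015,n)
knob(c,zk,'scene')
mv([.625,-.309,.0955],Rt(0,90))
```

```text
t42.9 [-0.56  0.21  1.48  0.    1.45  1.01] [ 0.618 -0.299  0.173] z [ 0.  0. -1.] y [-0. -1. -0.] F [ 0.4  0.5 -0. ] w0.24 58.9
scene disc 621.3 -298.7 r 36.5 z 0.2048 tilt [ 0.1 -0.7]
top disc 617.4 -296.5 r 34.5 z 0.2051 tilt [1.6 1.2]
scene knob 101 [ 0.6206 -0.2976  0.2197] depth mean [ 0.6252 -0.2981  0.227 ]
[[0.28,0.44,3.15],[0.00,-0.03,0.00]]  rows 1.3 0.0
```

Request:
jog_arm --targets '[[[0.27,0.43,0],[0,0,0],0],[[0.27,0.43,1.2],[0,0,0],0],[[0.27,0.43,2.2],[0,0,0],0],[[0.27,0.43,2.7],[0,0,0],0],[[0.27,0.43,3],[0,0,0],0],[[0.27,0.43,3.12],[0,0,0],0],[[0.27,0.43,3.12],[0,0,0],0]]'

```text
time: 43.92
tool_pos: [0.6253, -0.3099, 0.0959]
tool_rot: [0.0, 1.0, -0.0, 0.002]
contact_force: [-0.1, -0.0, -1.3]
gripper_width: 0.23
grasp_force: 58.9
```

Run:
```python
from h import *
s=st(); c=s['tool_pos']; disc(c,c[2]+.0314,'scene')
```

```text
t43.9 [-0.57  0.29  1.52  0.    1.33  1.  ] [ 0.625 -0.31   0.096] z [ 0. -0. -1.] y [-0. -1.  0.] F [-0.1 -0.  -1.3] w0.23 58.9
scene disc 628.5 -310.2 r 36.9 z 0.127 tilt [-0.  -0.4]
```

Request:
jog_arm --targets '[[[0,0,0],[0,0,0],60],[[0,0,0],[0,0,0],60],[[0,0,0],[0,0,0],60],[[0,0,-1.5],[0,0,0],60],[[0,0,-3.5],[0,0,0],60],[[0,0,-5],[0,0,0],60]]'

```text
time: 44.72
tool_pos: [0.625, -0.3099, 0.2228]
tool_rot: [0.001, 1.0, -0.0, 0.002]
contact_force: [1.1, -0.2, 0.9]
gripper_width: 0.605
grasp_force: 0.0
```

Run:
```python
from h import *
st(); disc((.625,-.31),.126,'scene'); disc((.625,-.31),.126,'top')
for n in('scene','top'): knob((.4465,.032),.027 if n=='scene' else .033,n)
mv([.4465,.032,.17],Rt(0,90))
```

```text
t44.7 [-0.57  0.2   1.4   0.    1.53  1.  ] [ 0.625 -0.31   0.223] z [ 0. -0. -1.] y [-0. -1.  0.] F [ 1.1 -0.2  0.9] w0.61 0.0
scene disc 628.3 -310.5 r 37.2 z 0.1252 tilt [ 0.1 -0.4]
top disc 624.1 -308.3 r 35.3 z 0.1258 tilt [0.5 0.1]
scene knob 62 [0.4483 0.033  0.027 ] depth mean [0.4516 0.0311 0.0318]
top knob 42 [0.4454 0.0318 0.033 ] depth mean [0.4453 0.0319 0.038 ]
[[-7.16,-13.67,2.00],[0.01,-0.03,-0.01]]  rows 6.2 0.0
```

The first lid sits down and level (disc top at z 0.1255, as it should). Now the second lid.

Request:
jog_arm --targets '[[[-1,-2,0],[0,0,0],60],[[-2.2,-4.2,0.5],[0,0,0],60],[[-3.4,-6.4,1],[0,0,0],60],[[-4.5,-8.6,1.4],[0,0,0],60],[[-5.6,-10.8,1.8],[0,0,0],60],[[-6.7,-12.8,2],[0,0,0],60],[[-7.2,-13.7,2],[0,0,0],60],[[-7.2,-13.7,2],[0,0,0],60]]'

```text
time: 45.92
tool_pos: [0.4431, 0.0343, 0.1673]
tool_rot: [-0.0, 1.0, 0.001, -0.0]
contact_force: [0.1, 0.8, -0.3]
gripper_width: 0.596
grasp_force: 0.0
```

Run:
```python
from h import *
st();knob((.4465,.032),.027,'scene'); mv([.447,.032,-.019],Rt(0,90))
```

```text
t45.9 [-0.09 -0.39  2.05  0.    1.48  1.48] [0.443 0.034 0.167] z [-0.  0. -1.] y [ 0. -1. -0.] F [ 0.1  0.8 -0.3] w0.60 0.0
scene knob 59 [0.4479 0.0327 0.027 ] depth mean [0.4522 0.0303 0.0333]
[[0.12,0.05,7.47],[0.00,-0.00,0.00]]  rows 3.0 0.0
```

Request:
jog_arm --targets '[[[0.1,0.05,2.4],[0,0,0],60],[[0.1,0.05,4.8],[0,0,0],60],[[0.1,0.05,6.5],[0,0,0],60],[[0.1,0.05,7.45],[0,0,0],60],[[0.1,0.05,7.45],[0,0,0],60],[[0.1,0.05,7.45],[0,0,0],0],[[0.1,0.05,7.45],[0,0,0],0],[[0.1,0.05,7.45],[0,0,0],0]]'

```text
time: 46.98
tool_pos: [0.4497, 0.0313, -0.0148]
tool_rot: [0.0, 1.0, -0.0, 0.003]
contact_force: [-0.2, -0.9, 5.2]
gripper_width: 0.232
grasp_force: 59.0
```

Request:
jog_arm --targets '[[[0,0,0],[0,0,0],0],[[0,0,0],[0,0,0],0],[[0,0,-0.5],[0,0,0],0],[[0,0,-2.5],[0,0,0],0],[[0,0,-4.5],[0,0,0],0],[[0,0,-6.5],[0,0,0],0],[[0,0,-6.5],[0,0,0],0]]'

```text
time: 47.85
tool_pos: [0.4506, 0.0316, 0.1516]
tool_rot: [0.0, 1.0, -0.0, 0.006]
contact_force: [-0.2, 0.0, 0.1]
gripper_width: 0.232
grasp_force: 58.7
```

Run:
```python
from h import *
st(); mv([.5,-.298,.15],Rt(0,90))
```

```text
t47.9 [-0.1  -0.36  2.06  0.    1.44  1.48] [0.451 0.032 0.152] z [ 0.01 -0.   -1.  ] y [-0. -1.  0.] F [-0.2  0.   0.1] w0.23 58.7
[[1.98,13.18,0.10],[0.01,-0.09,-0.00]]  rows 5.3 0.1
```

Request:
jog_arm --targets '[[[0.2,2,-0.8],[0,0,0],0],[[0.5,4.4,-0.8],[0,0,0],0],[[1,6.8,-0.8],[0,0,0],0],[[1.4,9.2,-0.8],[0,0,0],0],[[1.8,11.4,-0.8],[0,0,0],0],[[2,13.2,-0.8],[0,-0.1,0],0],[[2,13.2,-0.8],[0,-0.1,0],0],[[2,13.2,-0.8],[0,-0.1,0],0]]'

```text
time: 48.85
tool_pos: [0.4964, -0.2972, 0.1646]
tool_rot: [-0.001, 1.0, -0.0, -0.007]
contact_force: [-0.3, 0.3, 0.2]
gripper_width: 0.228
grasp_force: 58.9
```

Request:
jog_arm --targets '[[[0,0,0],[0,0,0],0],[[0,0,0],[0,0,0],0]]'

```text
time: 49.1
tool_pos: [0.4972, -0.2972, 0.1661]
tool_rot: [0.0, 1.0, 0.0, -0.006]
contact_force: [-0.6, 0.4, -1.1]
gripper_width: 0.23
grasp_force: 58.9
```

Run:
```python
from h import *
s=st(); c=s['tool_pos']
for n in('scene','top'): disc(c,c[2]+.029,n)
mv([.5025,-.2998,.0715],Rt(0,90))
```

```text
t49.1 [-0.66 -0.03  1.74 -0.01  1.43  0.91] [ 0.497 -0.297  0.166] z [-0.01 -0.   -1.  ] y [ 0. -1.  0.] F [-0.6  0.4 -1.1] w0.23 58.9
scene disc 496.6 -296.9 r 37.0 z 0.1927 tilt [ 1.1 -0.2]
top disc 499.5 -288.3 r 33.9 z 0.1938 tilt [ 0.4 -0.5]
[[0.25,0.09,3.79],[0.00,0.08,0.00]]  rows 1.5 0.1
```

Request:
jog_arm --targets '[[[0.31,0.11,0],[0,0.1,0],0],[[0.31,0.11,1.5],[0,0.1,0],0],[[0.31,0.11,2.6],[0,0.1,0],0],[[0.31,0.11,3.2],[0,0.1,0],0],[[0.31,0.11,3.5],[0,0.1,0],0],[[0.31,0.11,3.62],[0,0.1,0],0],[[0.31,0.11,3.62],[0,0.1,0],0]]'

```text
time: 50.08
tool_pos: [0.5044, -0.3015, 0.0764]
tool_rot: [0.001, 1.0, -0.0, 0.002]
contact_force: [1.5, -0.4, -0.1]
gripper_width: 0.228
grasp_force: 58.9
```

Run:
```python
from h import *
s=st(); c=s['tool_pos']; disc(c,c[2]+.0275,'scene'); rim('scene',(.5025,-.3),.04)
```

```text
t50.1 [-0.67  0.06  1.81  0.    1.27  0.91] [ 0.504 -0.301  0.076] z [ 0. -0. -1.] y [-0. -1.  0.] F [ 1.5 -0.4 -0.1] w0.23 58.9
scene disc 504.6 -302.2 r 37.3 z 0.1026 tilt [ 0.2 -0.2]
scene rim c 501.9 -299.2 r 43.8 z 0.4323 normal tilt deg x,y [ 6.2 -3.3] 18
```

Request:
jog_arm --targets '[[[0,0,0],[0,0,0],60],[[0,0,0],[0,0,0],60],[[0,0,0],[0,0,0],60],[[0,0,-1.5],[0,0,0],60],[[0,0,-3.5],[0,0,0],60],[[0,0,-6],[0,0,0],60]]'

```text
time: 50.92
tool_pos: [0.5026, -0.3004, 0.2254]
tool_rot: [-0.001, 1.0, -0.0, 0.0]
contact_force: [1.2, -0.6, -0.1]
gripper_width: 0.597
grasp_force: 0.0
```

Run:
```python
from h import *
st(); disc((.5035,-.3),.101,'scene'); disc((.5035,-.3),.101,'top')
for n in('top','scene'):
    i,d=grab_frame(n); P=cloud(n,d); m=((i.astype(int).sum(2)<190)&(P[...,2]>.008)&(P[...,2]<.026)&(P[...,0]>.25)&(P[...,0]<.9)&(abs(P[...,1])<.6)).astype(np.uint8)
    k,l,s,c=cv2.connectedComponentsWithStats(m,connectivity=8)
    for j in range(1,k):
        if s[j,4]>=20:
            q=P[l==j]; r=cv2.minAreaRect(q[:,:2].astype(np.float32)*1000); print(n,s[j,4],q.mean(0).round(3),np.round(r[1]),c[j].round(),'line',cv2.fitLine(q[:,:2].astype(np.float32),cv2.DIST_L2,0,.01,.01).ravel().round(3), np.round(r[0],0))
```

```text
t50.9 [-0.67 -0.06  1.67  0.    1.53  0.91] [ 0.503 -0.3    0.225] z [ 0.  0. -1.] y [-0. -1. -0.] F [ 1.2 -0.6 -0.1] w0.60 0.0
scene disc 504.7 -301.0 r 36.8 z 0.1006 tilt [ 0.3 -0.5]
top disc 500.9 -301.7 r 36.0 z 0.1012 tilt [-0.2 -0. ]
top 24 [0.89  0.535 0.019] [ 5. 24.] [145.  70.] line [ 0.714 -0.701  0.89   0.535] [891. 535.]
top 27 [ 0.889 -0.484  0.018] [33.  7.] [504.  72.] line [ 0.865  0.502  0.889 -0.484] [ 887. -484.]
top 73 [0.845 0.562 0.017] [21. 62.] [135.  85.] line [ 0.762 -0.648  0.845  0.562] [843. 560.]
top 68 [0.848 0.47  0.017] [23. 60.] [168.  85.] line [ 0.667 -0.745  0.848  0.47 ] [846. 467.]
top 33 [ 0.859 -0.527  0.019] [45.  8.] [520.  82.] line [ 0.3    0.954  0.859 -0.527] [ 857. -531.]
top 47 [0.807 0.425 0.015] [17. 61.] [184.  99.] line [ 0.778 -0.628  0.807  0.425] [810. 426.]
top 39 [ 0.824 -0.583  0.018] [41.  9.] [540.  94.] line [ 0.807  0.59   0.824 -0.583] [ 824. -583.]
top 23 [0.81  0.509 0.016] [ 6. 27.] [154.  98.] line [ 0.871 -0.491  0.81   0.509] [809. 509.]
top 38 [ 0.808 -0.498  0.016] [45. 11.] [510. 100.] line [ 0.802  0.597  0.80
[... 2261 characters left out ...]
 [0.718 0.335 0.017] [90. 32.] [438. 211.] line [0.902 0.432 0.718 0.335] [713. 340.]
scene 161 [ 0.661 -0.03   0.018] [58. 37.] [321. 264.] line [ 0.998  0.069  0.661 -0.03 ] [657. -27.]
scene 37 [ 0.632 -0.082  0.019] [16. 50.] [298. 267.] line [ 0.735 -0.678  0.632 -0.082] [625. -77.]
scene 20 [ 0.619 -0.108  0.017] [ 9. 18.] [287. 269.] line [ 0.973  0.229  0.619 -0.108] [ 619. -108.]
scene 34 [ 0.439 -0.588  0.018] [81.  2.] [ 82. 318.] line [ 0.996  0.094  0.439 -0.588] [ 439. -588.]
scene 30 [ 0.513 -0.58   0.017] [53.  1.] [ 95. 341.] line [ 0.996  0.092  0.513 -0.58 ] [ 513. -580.]
scene 20 [ 0.633 -0.592  0.017] [ 4. 16.] [108. 387.] line [ 0.203 -0.979  0.633 -0.592] [ 633. -591.]
```

Both lids are seated level (disc tops at 0.126 and 0.101). The stray bar was knocked from about (0.53, 0.42) to (0.605, 0.486) (62x21 mm, top pixel (160,170)). The tray holds four bars.

Run:
```python
from h import *
a=Rt(60,90); mv([.55,.08,.2],a); mv([.605,.485,.12],Rt(129,90),Rs=a,ps=[.55,.08,.2])
```

```text
[[1.80,-15.28,1.09],[0.04,-0.03,-7.51]]  rows 6.2 5.6
[[15.13,-6.19,3.20],[0.00,0.00,-8.62]]  rows 6.7 6.4
```

Request:
jog_arm --targets '[[[0.2,-2,0],[0,0,-1],60],[[0.5,-4.4,0.2],[0,0,-2.2],60],[[0.8,-6.8,0.5],[0,0,-3.4],60],[[1.1,-9.2,0.7],[0,0,-4.6],60],[[1.4,-11.6,0.9],[0,0,-5.8],60],[[1.6,-13.6,1],[0,0,-6.8],60],[[1.8,-15.3,1],[0,0,-7.5],60],[[1.8,-15.3,1],[0,0,-7.5],60]]'

```text
time: 52.12
tool_pos: [0.5476, 0.0837, 0.198]
tool_rot: [-0.0, 0.865, 0.501, -0.001]
contact_force: [-0.4, -0.2, 0.9]
gripper_width: 0.602
grasp_force: 0.0
```

Request:
jog_arm --targets '[[[2,-0.8,0],[0,0,-1.2],60],[[4,-1.7,0],[0,0,-2.5],60],[[6.2,-2.6,0],[0,0,-3.8],60],[[8.4,-3.5,0],[0,0,-5.1],60],[[10.6,-4.4,0.5],[0,0,-6.3],60],[[12.8,-5.3,1],[0,0,-7.5],60],[[15.1,-6.2,2],[0,0,-8.6],60],[[15.1,-6.2,2],[0,0,-8.6],60]]'

```text
time: 53.12
tool_pos: [0.6017, 0.4864, 0.1431]
tool_rot: [-0.001, 0.431, 0.902, -0.004]
contact_force: [0.3, -1.4, -1.1]
gripper_width: 0.603
grasp_force: 0.0
```

Run:
```python
from h import *
st()
for n in('scene',):
    i,d=grab_frame(n); P=cloud(n,d); m=((i.astype(int).sum(2)<190)&(P[...,2]>.005)&(P[...,2]<.03)&(np.hypot(P[...,0]-.605,P[...,1]-.486)<.06)).astype(np.uint8)
    q=P[m>0]; r=cv2.minAreaRect(q[:,:2].astype(np.float32)*1000); print(len(q),np.round(r[0]),np.round(r[1]),r[2])
mv([.605,.485,-.033],Rt(129,90))
```

```text
t53.1 [ 0.58  0.43  1.26 -0.    1.46 -0.09] [0.602 0.486 0.143] z [-0.01 -0.01 -1.  ] y [ 0.78  0.63 -0.01] F [ 0.3 -1.4 -1.1] w0.60 0.0
49 [609. 486.] [20. 64.] 34.066654205322266
[[-0.06,0.10,7.13],[-0.04,0.01,-0.03]]  rows 2.9 0.0
```

Request:
jog_arm --targets '[[[0,0.15,2.4],[0,0,0],60],[[0,0.15,4.5],[0,0,0],60],[[0,0.15,6.2],[0,0,0],60],[[0,0.15,7],[0,0,0],60],[[0,0.15,7],[0,0,0],60],[[0,0.15,7],[0,0,0],0],[[0,0.15,7],[0,0,0],0],[[0,0.15,7],[0,0,0],0]]'

```text
time: 54.18
tool_pos: [0.6084, 0.4887, -0.021]
tool_rot: [0.002, 0.432, 0.902, 0.001]
contact_force: [-2.9, -2.3, 6.4]
gripper_width: 0.111
grasp_force: 52.4
```

Request:
jog_arm --targets '[[[0,0,0],[0,0,0],0],[[0,0,0],[0,0,0],0],[[0,0,-0.5],[0,0,0],0],[[0,0,-2.5],[0,0,0],0],[[0,0,-4.5],[0,0,0],0],[[0,0,-6.5],[0,0,0],0],[[0,0,-7.5],[0,0,0],0]]'

```text
time: 55.05
tool_pos: [0.6083, 0.4893, 0.1688]
tool_rot: [0.003, 0.432, 0.902, 0.004]
contact_force: [0.9, 0.4, -1.2]
gripper_width: 0.118
grasp_force: 50.7
```

Run:
```python
from h import *
st(); mv([.555,-.03,.15],Rt(129,90)); mv([.555,-.03,.05],Rt(90,90))
```

```text
t55.0 [ 0.58  0.42  1.23 -0.    1.48 -0.09] [0.608 0.489 0.169] z [ 0.01  0.   -1.  ] y [0.78 0.63 0.01] F [ 0.9  0.4 -1.2] w0.12 50.7
[[-14.86,-14.67,0.65],[0.06,0.02,-0.03]]  rows 8.4 0.1
[[-14.85,-14.71,4.65],[0.07,-0.01,4.85]]  rows 8.6 3.6
```

Request:
jog_arm --targets '[[[-0.8,-0.8,0],[0,0,0],0],[[-2,-2,0],[0,0,0],0],[[-3.5,-3.4,0],[0,0,0],0],[[-5,-4.8,0],[0,0,0],0],[[-6.5,-6.3,0],[0,0,0],0],[[-8,-7.8,0],[0,0,0],0],[[-9.5,-9.2,0],[0,0,0],0],[[-10.8,-10.5,0],[0,0,0],0]]'

```text
time: 56.05
tool_pos: [0.5702, 0.1115, 0.1622]
tool_rot: [0.001, 0.433, 0.902, 0.0]
contact_force: [0.5, -0.6, -1.1]
gripper_width: 0.117
grasp_force: 50.7
```

Request:
jog_arm --targets '[[[-1,-1,0],[0,0,0],0],[[-2,-1.9,0],[0,0,0],0],[[-2.8,-2.6,0],[0,0,0],0],[[-3.1,-2.9,1],[0,0,0],0],[[-3.1,-2.9,3],[0,0,0],0],[[-3.1,-2.9,5],[0,0,0],0],[[-3.1,-2.9,5.5],[0,0,0],0],[[-3.1,-2.9,5.5],[0,0,0],0]]'

```text
time: 57.05
tool_pos: [0.563, 0.0075, 0.0252]
tool_rot: [0.0, 0.432, 0.902, 0.0]
contact_force: [-0.4, -0.2, -0.5]
gripper_width: 0.117
grasp_force: 50.7
```

Run:
```python
from h import *
st()
```

```text
t57.0 [-0.12  0.07  1.89  0.    1.18 -0.8 ] [0.563 0.008 0.025] z [ 0.  0. -1.] y [0.78 0.63 0.  ] F [-0.4 -0.2 -0.5] w0.12 50.7
```

Still held at the tray, so I'll lower a little more, release and withdraw.

Request:
jog_arm --targets '[[[0,0,0.8],[0,0,0],0],[[0,0,1],[0,0,0],0],[[0,0,1],[0,0,0],35],[[0,0,1],[0,0,0],35],[[0,0,1],[0,0,0],35],[[0,0,-1],[0,0,0],35],[[0,0,-3],[0,0,0],35],[[0,0,-5.5],[0,0,0],35]]'

```text
time: 58.05
tool_pos: [0.5621, 0.0075, 0.1639]
tool_rot: [0.0, 0.432, 0.902, 0.0]
contact_force: [0.7, 0.5, -0.2]
gripper_width: 0.352
grasp_force: 0.0
```

Request:
jog_arm --targets '[[[2,2,-1],[0,0,0],35],[[4,3.5,-2],[0,0,0],35],[[6,4.5,-2],[0,0,0],35],[[7.5,5,-2],[0,0,0],35],[[9,5,-2],[0,0,0],35],[[9,5,-2],[0,0,0],35]]'

```text
time: 58.8
tool_pos: [0.5184, 0.2631, 0.2133]
tool_rot: [0.001, 0.431, 0.902, 0.001]
contact_force: [0.4, 0.1, 0.3]
gripper_width: 0.348
grasp_force: 0.0
```

Run:
```python
from h import *
st(); disc((.5035,-.3),.101,'scene');disc((.626,-.31),.126,'scene')
i,d=grab_frame('scene'); j,_=grab_frame('top')
a=cv2.resize(i[:,:,::-1],(512,320)); b=cv2.resize(j[110:290,130:480,::-1],(512,263)); cv2.imwrite('pics/s9.png',np.vstack([a,b]))
```

```text
t58.8 [ 0.34 -0.06  1.7  -0.    1.5  -0.34] [0.518 0.263 0.213] z [ 0.  0. -1.] y [0.78 0.63 0.  ] F [0.4 0.1 0.3] w0.35 0.0
scene disc 504.8 -301.2 r 36.9 z 0.1005 tilt [ 0.  -0.6]
scene disc 628.4 -310.1 r 36.8 z 0.1252 tilt [ 0.1 -0.4]
```

View pics/s9.png

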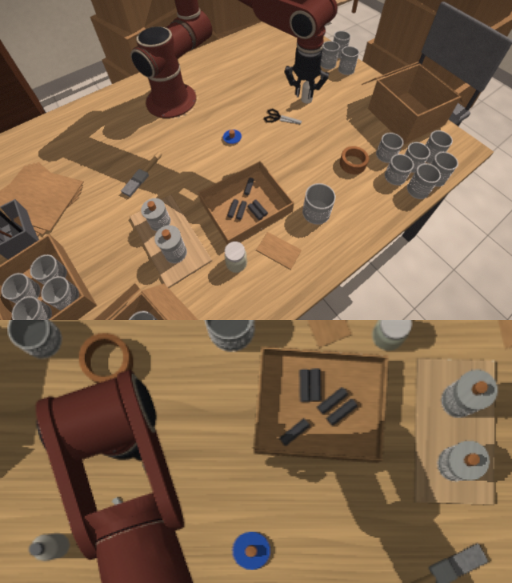

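The picture shows all five bars in the tray, both tins lidded and level on the board, and no bar left on the table. Everything else is in place, so I'll hand in.

```bash
python3 -c "
from plant import *
print(job_done())"
```

```text
the job is handed in; nothing more can be done
None
```

I handed the job in: both tins were emptied and hefted in order (the tall tin slipped and fell over at the first grasp, no bars spilled, and I picked it up again), both stand on the board with a silver lid fully down and level, and all five bars, including the stray, are in the tray.

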